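# Scrape the serving board clean and set out two slices

### The job

Clear the marble serving board: pick up the scraper block and use it to sweep all five broken shortbread pieces off the slab into the crumb tray at its end, never touching the pieces with the gripper. Then stand the scraper upright on the counter again, off the board and its tray. Last, put the two chocolate-topped oat slices from the counter at the right on the cleared slab, side by side in one neat row along the middle line of its length, square to the slab and with a gap of no more than about 25 mm between them, and leave the stamp, tamper, jug and stack of lids where they are.

Things in the scene. Friction and masses are not known exactly. Their poses are not given: they have to be found in the camera images.
- board: fixed serving board: white marble slab 180 (x) x 140 (y) mm, flat top 24 mm above the counter, no rim; open steel crumb tray joined to its -x end. Origin on the counter under the slab's centre (slab x -90 to 90, y -70 to 70 mm); x along the slab's length, away from the tray; z up
- tray (a point): centre of the crumb tray's inner floor, 128 mm from the slab's centre; axes as the board's. Inside 76 (x) x 170 (y) mm, floor 6 mm above the counter, 18 mm below the slab's top; open towards the slab, its other three walls rise to 39 mm above the counter
- scraper: loose scraper block standing on its foot on the counter, about 0.2 kg, 62 mm high: steel foot 30 (x) x 126 (y) x 14 mm, above it a wooden grip 26 (x) x 92 (y) mm, from 14 to 62 mm height (hold it across the 26 mm). Origin in the centre of the flat underside, z up, y along its length; the same either way round
- piece_0: loose broken piece of shortbread, one of five scattered on the slab, about 24 x 18 x 12 mm, 10 g; origin in the centre of its underside, z up. At the start its centre is at most 38 mm from the slab's centre towards the end away from the tray, and at most 46 mm from the slab's middle line
- piece_1: loose broken piece of shortbread, one of five scattered on the slab, about 24 x 18 x 12 mm, 10 g; origin in the centre of its underside, z up. At the start its centre is at most 38 mm from the slab's centre towards the end away from the tray, and at most 46 mm from the slab's middle line
- piece_2: loose broken piece of shortbread, one of five scattered on the slab, about 24 x 18 x 12 mm, 10 g; origin in the centre of its underside, z up. At the start its centre is at most 38 mm from the slab's centre towards the end away from the tray, and at most 46 mm from the slab's middle line
- piece_3: loose broken piece of shortbread, one of five scattered on the slab, about 24 x 18 x 12 mm, 10 g; origin in the centre of its underside, z up. At the start its centre is at most 38 mm from the slab's centre towards the end away from the tray, and at most 46 mm from the slab's middle line
- piece_4: loose broken piece of shortbread, one of five scattered on the slab, about 24 x 18 x 12 mm, 10 g; origin in the centre of its underside, z up. At the start its centre is at most 38 mm from the slab's centre towards the end away from the tray, and at most 46 mm from the slab's middle line
- slice_a: loose oat slice with a dark chocolate top, a block of 48 (x) x 62 (y) x 39 (z) mm, 70 g, on the counter to the right of the board; origin in the centre of its underside, z up; grip it across its narrow x width
- slice_b: loose oat slice with a dark chocolate top, a block of 47 (x) x 62 (y) x 37 (z) mm, 70 g, on the counter to the right of the board; origin in the centre of its underside, z up; grip it across its narrow x width
- stamp: loose bystander, leave alone: self-inking hand stamp, 28 x 36 x 60 mm, between the two slices; origin in the centre of its underside
- tamper: loose bystander, leave alone: coffee tamper with dark wooden handle, 58 mm across, 83 mm high, standing at the left; origin in the centre of its underside
- jug: loose bystander, leave alone: small steel milk jug, 80 x 74 x 76 mm, behind the board, to the left; origin in the centre of its underside
- lids: loose bystander, leave alone: low stack of white cup lids, 74 mm across, 45 mm high, at the back right; origin in the centre of its underside
- doma_stand: fixed bystander: round wooden cookie stand to the left of the board, 310 mm across and 30 mm high, under a clear, hardly visible glass dome 285 mm across that rises to 195 mm, its knob to 227 mm; carry things round it. Origin on the counter at its centre

How it is judged:
On the way, in this order (a step that is already met when the one before it is completed fails the run):
1. the scraper is picked up (height (world z) of scraper above 0.02 m and contact force between the fingers and scraper above 1 N), for 0.2 s.
2. all five pieces are in the crumb tray while neither slice has been moved yet (x of piece_0 in the frame of board between -0.168 and -0.09 m and y of piece_0 in the frame of board between -0.087 and 0.087 m and z of each of piece_0, piece_1, piece_2, piece_3, piece_4 in the frame of board below 0.034 m and x of piece_1 in the frame of board between -0.168 and -0.09 m and y of piece_1 in the frame of board between -0.087 and 0.087 m and x of piece_2 in the frame of board between -0.168 and -0.09 m and y of piece_2 in the frame of board between -0.087 and 0.087 m and x of piece_3 in the frame of board between -0.168 and -0.09 m and y of piece_3 in the frame of board between -0.087 and 0.087 m and x of piece_4 in the frame of board between -0.168 and -0.09 m and y of piece_4 in the frame of board between -0.087 and 0.087 m and distance of each of slice_a, slice_b from where it was at the start of the episode below 0.03 m), for 0.2 s.
At the end, for the whole second after the job is handed in: All five pieces lie in the tray; the scraper stands upright on the counter; both slices rest flat on the slab, centres within 22 mm of its middle line and 70 mm of its centre lengthwise, square within 11 degrees (either way round), centres at most 97 mm apart; all at rest (x of piece_0 in the frame of board between -0.168 and -0.09 m and y of piece_0 in the frame of board between -0.087 and 0.087 m and z of each of piece_0, piece_1, piece_2, piece_3, piece_4 in the frame of board below 0.034 m and x of piece_1 in the frame of board between -0.168 and -0.09 m and y of piece_1 in the frame of board between -0.087 and 0.087 m and x of piece_2 in the frame of board between -0.168 and -0.09 m and y of piece_2 in the frame of board between -0.087 and 0.087 m and x of piece_3 in the frame of board between -0.168 and -0.09 m and y of piece_3 in the frame of board between -0.087 and 0.087 m and x of piece_4 in the frame of board between -0.168 and -0.09 m and y of piece_4 in the frame of board between -0.087 and 0.087 m and x of slice_a in the frame of board between -0.07 and 0.07 m and y of slice_a in the frame of board between -0.022 and 0.022 m and z of slice_a in the frame of board between 0.02 and 0.029 m and angle between each of slice_a, slice_b, scraper's own z axis and vertical below 0.12 rad and linear speed of each of slice_a, slice_b, scraper below 0.02 m/s and (angle between the x axis of slice_a and the x axis of board, either way round below 0.2 rad or angle between the x axis of slice_a and the y axis of board, either way round below 0.2 rad) and x of slice_b in the frame of board between -0.07 and 0.07 m and y of slice_b in the frame of board between -0.022 and 0.022 m and z of slice_b in the frame of board between 0.02 and 0.029 m and (angle between the x axis of slice_b and the x axis of board, either way round below 0.2 rad or angle between the x axis of slice_b and the y axis of board, either way round below 0.2 rad) and horizontal distance between slice_a and slice_b below 0.097 m and height (world z) of scraper between -0.004 and 0.004 m); the robot touches nothing.
It fails at once if the gripper or arm touches a shortbread piece (contact force between any of the fingers, the arm and piece_0 above 0.3 N or contact force between any of the fingers, the arm and piece_1 above 0.3 N or contact force between any of the fingers, the arm and piece_2 above 0.3 N or contact force between any of the fingers, the arm and piece_3 above 0.3 N or contact force between any of the fingers, the arm and piece_4 above 0.3 N).
It fails at once if a piece is pushed with a slice (contact force between any of slice_a, slice_b and piece_0 above 0.3 N or contact force between any of slice_a, slice_b and piece_1 above 0.3 N or contact force between any of slice_a, slice_b and piece_2 above 0.3 N or contact force between any of slice_a, slice_b and piece_3 above 0.3 N or contact force between any of slice_a, slice_b and piece_4 above 0.3 N).
It fails at once if a bystander is shifted by more than 30 mm or tipped (distance of any of stamp, tamper, jug, lids from where it was at the start of the episode above 0.03 m or angle between any of stamp, tamper, jug, lids's own z axis and vertical above 0.4 rad).
It also fails if it takes over 72 s, if anything falls off the work surface, if the arm or the gripper's body presses on something with over 40 N, if the wrist force passes 120 N, or if a joint passes its speed limit or range.

### The arm

A 7-joint arm with a two-finger parallel gripper is mounted at the origin on a cart in front of the work surface, level with it; the furniture and walls round the work are solid. World frame = base frame: x ahead of the robot, y to its left, z up, the work surface at z = 0. Lengths are in m, angles in rad, forces in N, time in s.
With the tool pointing down it reaches from about 0.425 to 0.925 m from the base axis. Payload 6.8 kg.
Tool frame: the origin (TCP) lies on the front face of the gripper's body, between the roots of the fingers; the fingertips stand 73 mm ahead of it and the grasp point (between the pads) lies 54 mm ahead of it; z points along the fingers, x is the direction in which the jaws open and shut, and the axes are right-handed (so a half turn about z gives the same grasp; the last joint's range is limited). The gripper opens to 85 mm and grips with 20 to 120 N. Pads are 22 mm wide; open, the fingers measure 114 mm over their backs; the gripper's body (76 mm by 85 mm) begins 54 mm behind the grasp point. The pads swing forward as they close: fully open they stand 13 mm farther back than shut.
Start: joints at [-0.108, 0.477, 0.022, 1.555, -0.011, 1.109, -0.083], TCP at [0.675, 0, 0.304] pointing down, gripper open.
Joint ranges: [-2.96, 2.96], [-0.34, 2.1], [-1.41, 1.46], [0.24, 2.44], [-1.37, 4.51], [0.17, 1.92], [-2.96, 2.96]. Speed limits (rad/s): [2.39, 2.39, 3.14, 3.14, 3.14, 3.14, 3.14].

### API

Orientations are given as a unit quaternion [w, x, y, z].
In Python, from station import get_obs, read_camera, hand_in gives the robot as it stands. The module is installed in compiled form; this text tells all that it offers.
- The arm moves only by the shell command python3 -m creep 'ROWS' [FORCE]. ROWS is JSON, a list that holds one entry, the list of rows, each a list of 7 numbers: the turn, a rotation vector about the tool's x, y, z in rad, then the shift along the tool's x, y, z in m, then the finger opening in m, from 0 to 0.0854. A call has 1 to 20 rows; each row shifts and turns the pose as measured when the row begins, along the tool's axes as they then stand; what a row does not reach is not made up. A row lasts 1/12 s, in which the tool goes at most 41.7 mm and 7.16 degrees, less where a joint would pass 70% of its speed; a pose out of reach is approached as far as the arm can. A call is refused whole if a number of a shift passes 0.0417 or a number of a turn 0.125, either way. A call with a gripper value outside its range is refused whole. The fingers move at their own pace and stop on an object; FORCE is the grip in N (left out, the last holds). Time passes only in rows, so rows that do not move let the fingers close. It gives the time, the measured TCP pose, the force and the opening at its end, in the units of the state.
- get_obs(): the state, without advancing time (a new reading comes with each control period).
- read_camera(name): name is "scene" or "side" or "wrist"; returns a dict with "color" (384x512x3 uint8, red, green, blue), "range_z" (384x512 float32, m along the optical axis (not along the pixel's ray), 0 where there is no reading), "fovy" (degrees; the focal length in pixels is half the picture's height over the tangent of half this angle, whatever the lens; pixels are square), "cx", "cy" (the principal point, pixels), "D" ([k1, k2, p1, p2, k3] as OpenCV has them; the pictures are not rectified), "rvec" (rotation vector, rad) and "tvec" (3), from world to camera coordinates, as OpenCV has them. Camera axes: x right, y down, z forward; pixel columns grow to the right and rows downward; lengths in m; the calibration is good to about 2 mm. A picture is of the moment at which its call begins.
- hand_in(): hands the job in, once; it reports no verdict.
The state is a dict: "t": time; "q": joint angles; "joint_vel": joint speeds; "joint_torque": joint torques, N m; "eef_pos": TCP position; "tool_rot": TCP orientation; "contact_force": force on the tool from outside, world axes, zero at the start; "torque": the same for the moment, N m; "gripper_width": opening from 0.0 (shut) to 1.0 (fully open).
Only numpy, scipy, OpenCV 4.12 (cv2) and the standard library are available. Lean on these libraries where they do the work, as an engineer would, in place of code of your own. Each camera call takes 0.05 s, during which the arm holds its last target.

## Working session

There is one attempt and no reset: what is moved stays moved. The work goes in short steps, Python scripts to look and compute and a shell command to move; the robot and the scene stay as the last step left them, time stands still between calls to the robot, and variables do not carry over. Pictures are saved under pics/ and viewed, and the job is handed in when it is done.

```bash
mkdir -p pics
cat > h.py <<'E'
import numpy as np, cv2
from station import get_obs, read_camera, hand_in
def K(c):
    h,w=c['color'].shape[:2]; f=h/2/np.tan(np.radians(c['fovy'])/2)
    return np.array([[f,0,c['cx']],[0,f,c['cy']],[0,0,1.]])
def cloud(c):
    h,w=c['color'].shape[:2]
    u,v=np.meshgrid(np.arange(w),np.arange(h))
    p=cv2.undistortPoints(np.stack([u,v],-1).reshape(-1,1,2).astype(np.float64),K(c),np.array(c['D'],float)).reshape(h,w,2)
    z=c['range_z'].astype(float)
    P=np.stack([p[...,0]*z,p[...,1]*z,z],-1)
    R=cv2.Rodrigues(np.array(c['rvec'],float))[0]
    W=(P-np.array(c['tvec']).ravel())@R
    W[z==0]=np.nan
    return W
def save(c,n): cv2.imwrite('pics/'+n,c['color'][...,::-1])
E
python3 - <<'E'
from h import *
o=get_obs(); print({k:np.round(v,3) for k,v in o.items()})
for n in ['scene','side','wrist']:
    c=read_camera(n); save(c,n+'0.png'); np.savez(n+'0.npz',W=cloud(c),color=c['color'])
    R=cv2.Rodrigues(np.array(c['rvec'],float))[0]; print(n,c['fovy'],(-R.T@np.array(c['tvec']).ravel()).round(3))
E
```

```text
{'t': np.float64(0.0), 'q': array([-0.108,  0.478,  0.022,  1.556, -0.012,  1.109, -0.083]), 'joint_vel': array([ 0.   , -0.001, -0.001, -0.001, -0.001, -0.   ,  0.   ]), 'joint_torque': array([-1.0000e-03, -5.9644e+01,  1.6080e+00, -2.8119e+01,  1.2000e-02,
        9.0000e-03,  0.0000e+00]), 'eef_pos': array([ 0.675, -0.   ,  0.303]), 'tool_rot': array([ 0.   ,  1.   ,  0.   , -0.001]), 'contact_force': array([-0.505,  0.337,  0.222]), 'torque': array([0.001, 0.051, 0.025]), 'gripper_width': np.float64(0.998)}
scene 42.49953312266081 [ 0.055 -0.87   0.785]
side 49.64834313016558 [0.44  1.165 0.946]
wrist 69.15705906957787 [0.674 0.07  0.372]
```

View pics/scene0.png

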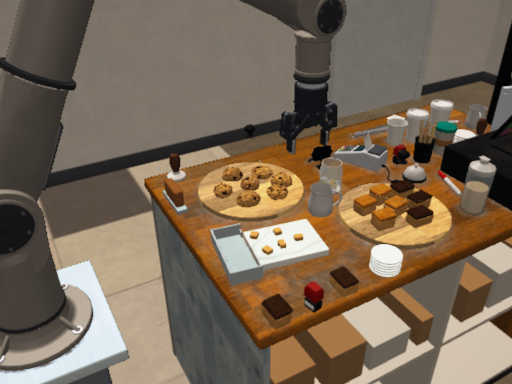

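View pics/side0.png

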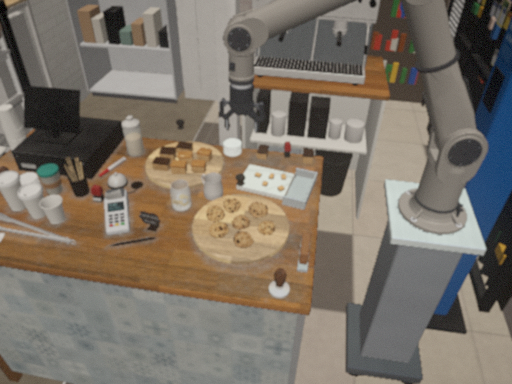

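View pics/wrist0.png

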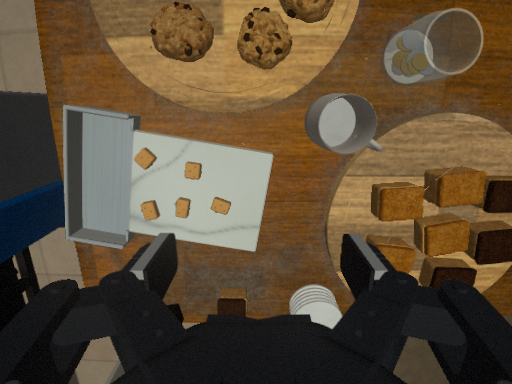

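The scene view shows the tray at (237,252) and the slab at (285,243) with five pieces. The slices are at (277,307) and (344,278) with the red stamp between them at (314,295). The scraper is at (174,195) beside the tamper at (176,167), left of the dome stand. Next I'll measure these.

Run:
```python
from h import *
w=np.load('wrist0.npz'); s=np.load('scene0.npz'); d=np.load('side0.npz')
def at(D,u,v): return D['W'][v,u].round(3)
print('wrist slab corners etc')
for uv in [(137,135),(270,156),(255,247),(131,232),(66,108),(136,115),(127,244),(68,238),(145,158),(193,170),(220,205),(182,207),(150,210),(100,180),(200,190),(232,298)]: print(uv,at(w,*uv))
print('scene')
for uv in [(277,303),(314,292),(344,276),(174,195),(176,160),(320,190),(386,255),(320,195)]: print(uv,at(s,*uv))
# slab top from wrist: colour light & z ~0.024
for D,n in ((w,'wrist'),(s,'scene')):
    W=D['W']; c=D['color'].astype(int)
    m=(abs(W[...,2]-0.024)<0.008)&(c.min(-1)>150)&(W[...,0]>.4)&(W[...,0]<.75)&(W[...,1]>-.1)&(W[...,1]<.25)
    p=W[m][:,:2].astype(np.float32); r=cv2.minAreaRect((p*1000)); print(n,m.sum(),r, np.nanmedian(W[m][:,2]))
    # grip heights map
for z0,z1,box in [(.03,.05,(.3,.9,-.45,-.05)),(.05,.075,(.3,.9,-.45,-.05)),(.045,.075,(.3,.6,.3,.75)),(.01,.09,(.3,.6,.3,.75))]:
    W=s['W']; m=(W[...,2]>z0)&(W[...,2]<z1)&(W[...,0]>box[0])&(W[...,0]<box[1])&(W[...,1]>box[2])&(W[...,1]<box[3])
    n,l,st,ce=cv2.connectedComponentsWithStats(m.astype(np.uint8))
    for i in range(1,n):
        if st[i,4]>15:
            q=W[l==i]; print(z0,z1,st[i],q.min(0).round(3),q.max(0).round(3),cv2.minAreaRect((q[:,:2]*1000).astype(np.float32)))
```

```text
wrist slab corners etc
(137, 135) [0.522 0.04  0.024]
(270, 156) [0.688 0.013 0.023]
(255, 247) [ 0.669 -0.114  0.024]
(131, 232) [ 0.491 -0.098  0.011]
(66, 108) [0.444 0.074 0.037]
(136, 115) [0.519 0.064 0.014]
(127, 244) [ 0.476 -0.124 -0.002]
(68, 238) [ 0.414 -0.096  0.037]
(145, 158) [0.534 0.013 0.036]
(193, 170) [ 0.593 -0.002  0.035]
(220, 205) [ 0.624 -0.048  0.035]
(182, 207) [ 0.575 -0.051  0.036]
(150, 210) [ 0.533 -0.055  0.035]
(100, 180) [ 0.453 -0.023  0.004]
(200, 190) [ 0.597 -0.032  0.023]
(232, 298) [ 0.635 -0.198  0.024]
scene
(277, 303) [ 0.454 -0.232  0.04 ]
(314, 292) [ 0.528 -0.258  0.058]
(344, 276) [ 0.631 -0.23   0.036]
(174, 195) [0.413 0.253 0.053]
(176, 160) [0.485 0.42  0.065]
(320, 190) [0.785 0.082 0.048]
(386, 255) [ 0.754 -0.228  0.045]
(320, 195) [0.751 0.036 0.067]
wrist 10763 ((592.3905639648438, -37.22428894042969), (136.97926330566406, 177.06765747070312), 80.34676361083984) 0.023140484567259617
scene 1926 ((558.0126342773438, 79.09417724609375), (217.76931762695312, 401.712646484375), 15.494449615478516) 0.025001905635331
0.03 0.05 [ 343  2
[... 2139 characters left out ...]
38)
0.045 0.075 [169 157  11  11  95] [0.465 0.412 0.045] [0.498 0.436 0.075] ((479.3486328125, 421.9869384765625), (19.685853958129883, 32.21486282348633), 71.95893096923828)
0.045 0.075 [164 178  11  11  71] [0.41  0.3   0.045] [0.435 0.34  0.066] ((422.80352783203125, 319.8768310546875), (24.86716079711914, 39.111820220947266), 0.8259446620941162)
0.01 0.09 [162 153  23  48 402] [0.409 0.3   0.01 ] [0.511 0.456 0.086] ((448.7216491699219, 376.7987365722656), (169.97799682617188, 51.975608825683594), 58.171024322509766)
0.01 0.09 [198 168  29  19 233] [0.504 0.3   0.026] [0.6   0.369 0.062] ((551.3967895507812, 332.46539306640625), (97.51042175292969, 67.13975524902344), 3.578714609146118)
```

Run:
```python
import cv2
a=cv2.imread('pics/scene0.png')
cv2.imwrite('pics/s_a.png',cv2.resize(a[140:230,130:250],None,fx=6,fy=6,interpolation=cv2.INTER_CUBIC))
cv2.imwrite('pics/s_b.png',cv2.resize(a[215:330,200:360],None,fx=5,fy=5,interpolation=cv2.INTER_CUBIC))
```

```text
(no output)
```

View pics/s_a.png

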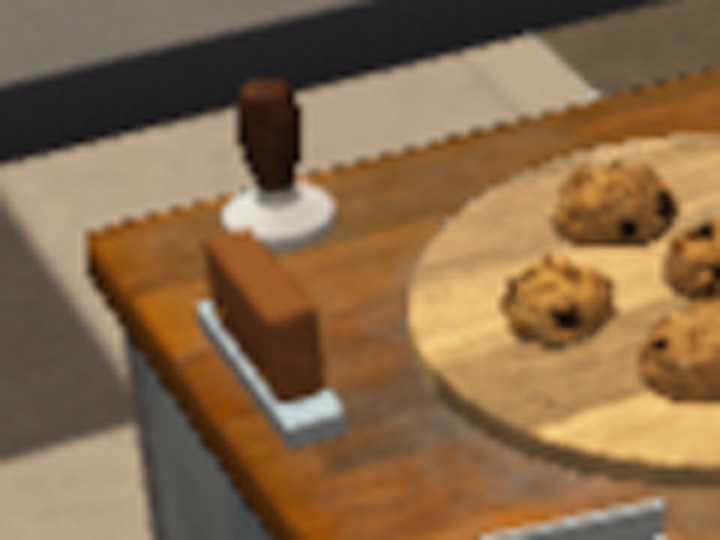

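View pics/s_b.png

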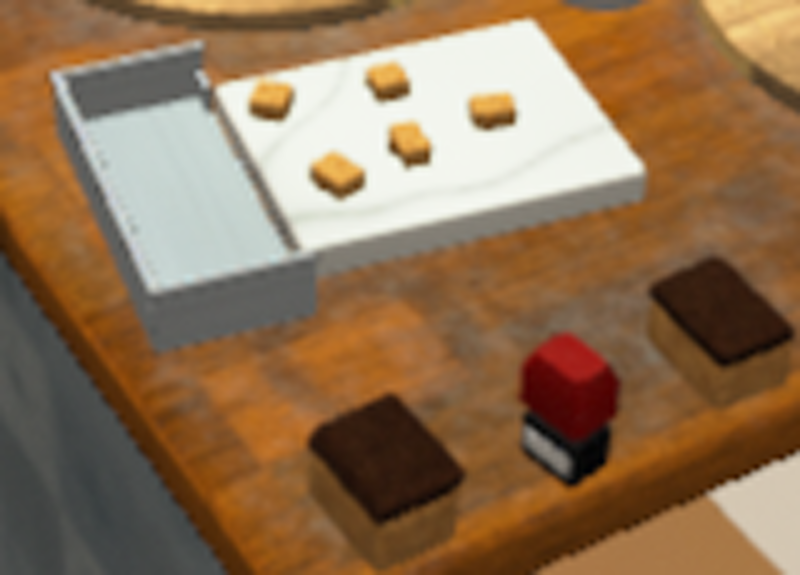

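Run:
```python
from h import *
s=np.load('scene0.npz'); W=s['W']
def fit(n,z0,z1,b):
    m=(W[...,2]>z0)&(W[...,2]<z1)&(W[...,0]>b[0])&(W[...,0]<b[1])&(W[...,1]>b[2])&(W[...,1]<b[3])
    q=W[m]; print(n,m.sum(),q.min(0).round(3),q.max(0).round(3),np.median(q[:,2]).round(4),cv2.minAreaRect((q[:,:2]*1000).astype(np.float32)))
    v,u=np.nonzero(m); return q
q=fit('scraper top',.058,.07,(.36,.46,.2,.385))
fit('scraper foot+grip',.009,.07,(.36,.46,.2,.385))
fit('foot',.009,.018,(.36,.46,.2,.385))
fit('a',.036,.045,(.4,.5,-.3,-.18)); fit('b',.0335,.045,(.58,.68,-.3,-.18)); 
fit('stamp',.0,.08,(.5,.57,-.3,-.2)); fit('tamper',.003,.09,(.44,.55,.39,.5)); fit('jug',.005,.08,(.68,.83,-.03,.1))
w=np.load('wrist0.npz'); W=w['W']; c=w['color'].astype(int)
# pieces in board frame
th=np.radians(-9.65); R=np.array([[np.cos(th),-np.sin(th)],[np.sin(th),np.cos(th)]])
m=(W[...,2]>.030)&(W[...,2]<.045)&(W[...,0]>.5)&(W[...,0]<.7)&(W[...,1]>-.12)&(W[...,1]<.05)
n,l,st,ce=cv2.connectedComponentsWithStats(m.astype(np.uint8))
for i in range(1,n):
    if st[i,4]>30: q=W[l==i]; print(st[i],((q.mean(0)[:2]-[.592,-.037])@R*1000).round(),q.mean(0).round(3))
m=(W[...,2]>.033)&(W[...,2]<.043)&(W[...,0]>.3)&(W[...,0]<.53)&(W[...,1]>-.15)&(W[...,1]<.12)
q=(W[m][:,:2]-[.592,-.037])@R; print('tray wall',q.min(0),q.max(0))
W=s['W']
m=(W[...,2]>.021)&(W[...,2]<.028)&(W[...,0]>.48)&(W[...,0]<.72)&(W[...,1]>-.16)&(W[...,1]<.09)&(s['color'].min(-1)>150)
q=(W[m][:,:2]); print(cv2.minAreaRect((q*1000).astype(np.float32)))
```

```text
scraper top 156 [0.41  0.246 0.058] [0.436 0.34  0.066] 0.0625 ((423.03631591796875, 292.893310546875), (93.43106842041016, 26.600797653198242), 88.9058609008789)
scraper foot+grip 474 [0.408 0.226 0.009] [0.438 0.355 0.066] 0.0423 ((423.5061340332031, 290.6413879394531), (129.23956298828125, 29.367761611938477), 89.5116195678711)
foot 112 [0.408 0.226 0.009] [0.438 0.355 0.018] 0.0145 ((423.5061340332031, 290.6413879394531), (129.23956298828125, 29.367761611938477), 89.5116195678711)
a 393 [ 0.431 -0.264  0.036] [ 0.475 -0.204  0.043] 0.039 ((451.9515686035156, -233.12242126464844), (42.771305084228516, 59.232017517089844), 4.2825493812561035)
b 292 [ 0.609 -0.257  0.034] [ 0.652 -0.198  0.04 ] 0.0359 ((631.1617431640625, -226.51828002929688), (59.23198318481445, 42.6156005859375), 87.1400146484375)
stamp 749 [ 0.5   -0.269  0.   ] [ 0.57  -0.2    0.064] 0.0176 ((534.7327270507812, -234.64671325683594), (69.33586120605469, 69.11829376220703), 0.25163379311561584)
tamper 360 [0.445 0.393 0.003] [0.549 0.469 0.086] 0.0228 ((496.93707275390625, 431.2148742675781), (75.64625549316406, 103.6391372680664), 89.53273010253906)
jug 1141 [ 0.68  -0.03   0.005] [0.83  0.1   0.079] 0.0367 ((754.91455078125, 35.369041442871094), (128.2961883544922, 150.2825164794922), 89.0849609375)
[134 148  22  21 288] [-67.  39.] [0.533 0.013 0.035]
[184 162  17  18 245] [-6. 34.] [ 0.592 -0.003  0.035]
[175 198  15  20 242] [-15. -18.] [ 0.575 -0.052  0.035]
[211 198  20  17 236] [34. -7.] [ 0.625 -0.049  0.035]
[140 201  19  20 257] [-56. -29.] [ 0.531 -0.056  0.035]
tray wall [-0.17045164 -0.09086373] [-0.05600355  0.08958379]
((591.5489501953125, -33.788421630859375), (153.61651611328125, 182.8877716064453), 80.23184967041016)
```

Run:
```python
from h import *
for n in ('scene','wrist'):
    D=np.load(n+'0.npz'); W=D['W']
    m=(abs(W[...,2]-.03)<.006)&(W[...,0]>.38)&(W[...,0]<.85)&(W[...,1]>.07)&(W[...,1]<.5)
    k,l,st,ce=cv2.connectedComponentsWithStats(m.astype(np.uint8)); i=1+np.argmax(st[1:,4]); q=W[l==i]
    print(n,len(q),q.min(0).round(3),q.max(0).round(3))
```

```text
scene 3006 [0.479 0.07  0.024] [0.79  0.374 0.036]
wrist 15936 [0.483 0.071 0.024] [0.785 0.193 0.036]
```

```bash
python3 -m creep '[[[0,0,0,-0.035,0,0,0.085],[0,0,0,-0.035,0,0,0.05],[0,0,0,-0.035,0,0,0.05],[0,0,0,-0.035,0,0,0.05],[0,0,0,-0.035,0,0,0.05],[0,0,0,-0.035,0,0,0.05],[0,0,0,-0.02,-0.02,0,0.05],[0,0,0,0,-0.036,0,0.05],[0,0,0,0,-0.036,0,0.05],[0,0,0,0,-0.036,0,0.05],[0,0,0,0,-0.036,0,0.05],[0,0,0,0,-0.036,0,0.05],[0,0,0,0,-0.036,0,0.05],[0,0,0,0,-0.036,0,0.05]]]'
```

```text
t: 1.32
eef_pos: [0.432, 0.2711, 0.2969]
tool_rot: [0.003, 1.0, -0.01, -0.003]
contact_force: [1.8, -0.1, 0.1]
gripper_width: 0.586
```

```bash
cat >> h.py <<'E'
from scipy.spatial.transform import Rotation as Ro
def delta(pos,yaw=0.0):
    o=get_obs(); q=o['tool_rot']; R=Ro.from_quat([q[1],q[2],q[3],q[0]])
    T=Ro.from_euler('z',yaw)*Ro.from_quat([1,0,0,0])
    print('t',round(float(o['t']),2),'pos',np.round(o['eef_pos'],4),'yaw',np.degrees((R*Ro.from_quat([1,0,0,0]).inv()).as_rotvec()).round(2),'gw',round(float(o['gripper_width']),3),'F',np.round(o['contact_force'],1))
    print('  turn',(R.inv()*T).as_rotvec().round(4),'shift',R.inv().apply(np.array(pos)-o['eef_pos']).round(4))
E
python3 - <<'E'
from h import *
delta((.423,.292,.102))
c=read_camera('wrist'); save(c,'w1.png'); W=cloud(c)
for z0,z1 in ((.056,.07),(.01,.02)):
    m=(W[...,2]>z0)&(W[...,2]<z1)&(W[...,0]>.38)&(W[...,0]<.46)&(W[...,1]>.21)&(W[...,1]<.375)
    q=W[m]; print(m.sum(),q.min(0).round(3),q.max(0).round(3),np.median(q[:,2]),cv2.minAreaRect((q[:,:2]*1000).astype(np.float32)))
E
```

```text
t 1.32 pos [0.432  0.2711 0.2969] yaw [-0.34  0.4  -1.1 ] gw 0.586 F [ 1.8 -0.1  0.1]
  turn [ 0.0059  0.007  -0.0193] shift [-0.0081 -0.0219  0.1948]
1825 [0.412 0.248 0.056] [0.438 0.339 0.063] 0.0606913053357216 ((424.98724365234375, 293.8721618652344), (91.039794921875, 25.803882598876953), 89.81230163574219)
511 [0.41 0.23 0.01] [0.44  0.356 0.018] 0.01292472309175163 ((424.9413757324219, 293.0325927734375), (125.05401611328125, 29.520156860351562), 89.28284454345703)
```

View pics/w1.png

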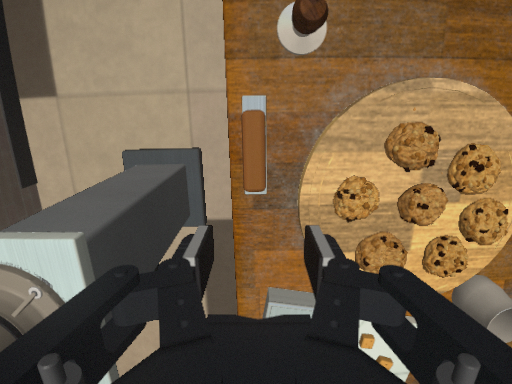

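Wrist view: the scraper grip is at (254,145), between the counter edge and the stand, with the tamper clear at (302,25). Measured at (0.4245, 0.293), yaw about 0.

```bash
python3 -m creep '[[[0.006,0.007,-0.019,-0.007,-0.022,0.02,0.05],[0,0,0,0,0,0.03,0.05],[0,0,0,0,0,0.03,0.05],[0,0,0,0,0,0.03,0.05],[0,0,0,0,0,0.03,0.05],[0,0,0,0,0,0.02,0.05],[0,0,0,0,0,0,0.05]]]'; python3 -c "
from h import *
delta((.4245,.293,.102))"
```

```text
t: 1.95
eef_pos: [0.4239, 0.3114, 0.1331]
tool_rot: [-0.007, 1.0, 0.01, 0.003]
contact_force: [0.3, -0.8, -0.3]
gripper_width: 0.583
t 1.95 pos [0.4239 0.3114 0.1331] yaw [ 0.8  -0.32  1.12] gw 0.583 F [ 0.3 -0.8 -0.3]
  turn [-0.0139 -0.0057  0.0196] shift [0.0001 0.0188 0.0309]
```

```bash
python3 -m creep '[[[-0.014,-0.006,0.02,0,0.019,0,0.05],[0,0,0,0,0,0,0.05],[0,0,0,0,0,0,0.05]]]'; python3 -c "
from h import *
delta((.4245,.293,.102))"
```

```text
t: 2.2
eef_pos: [0.4241, 0.2903, 0.1334]
tool_rot: [0.001, 1.0, -0.001, -0.001]
contact_force: [0.3, 0.3, 1.0]
gripper_width: 0.585
t 2.2 pos [0.4241 0.2903 0.1334] yaw [-0.16  0.15 -0.11] gw 0.585 F [0.3 0.3 1. ]
  turn [ 0.0029  0.0026 -0.0019] shift [ 0.0005 -0.0028  0.0314]
```

```bash
python3 -m creep '[[[0.003,0.002,0,0,-0.003,0.015,0.05],[0,0,0,0,0,0.015,0.05],[0,0,0,0,0,0,0.05],[0,0,0,0,0,0,0.05]]]'; python3 -c "
from h import *
delta((.4245,.293,.103))"
```

```text
t: 2.53
eef_pos: [0.4279, 0.2931, 0.1088]
tool_rot: [-0.002, 1.0, -0.003, 0.004]
contact_force: [0.5, 0.5, 0.4]
gripper_width: 0.588
t 2.53 pos [0.4279 0.2931 0.1088] yaw [ 0.29 -0.45 -0.34] gw 0.588 F [0.5 0.5 0.4]
  turn [-0.005  -0.0079 -0.006 ] shift [-0.0034  0.0001  0.0057]
```

```bash
python3 -m creep '[[[-0.005,-0.008,-0.006,-0.0035,0,0.006,0.05],[0,0,0,0,0,0,0.05],[0,0,0,0,0,0,0.02],[0,0,0,0,0,0,0.015],[0,0,0,0,0,0,0.015],[0,0,0,0,0,0,0.015],[0,0,0,0,0,0,0.015],[0,0,0,0,0,0,0.015],[0,0,0,0,0,0,0.015]]]' 70; python3 -c "
from h import *
delta((.4245,.293,.103))"
```

```text
t: 3.28
eef_pos: [0.4254, 0.2937, 0.1061]
tool_rot: [-0.001, 1.0, 0.0, 0.001]
contact_force: [0.3, 0.3, -0.1]
gripper_width: 0.293
t 3.28 pos [0.4254 0.2937 0.1061] yaw [ 0.12 -0.16  0.  ] gw 0.293 F [ 0.3  0.3 -0.1]
  turn [-0.0021 -0.0028  0.    ] shift [-0.0009  0.0007  0.0031]
```

```bash
python3 -m creep '[[[0,0,0,0,0,-0.02,0.015],[0,0,0,0,0,-0.03,0.015],[0,0,0,0,0,-0.035,0.015],[0,0,0,0,0,-0.035,0.015],[0,0,0,0,0,-0.035,0.015],[0,0,0,0,0,-0.015,0.015],[0,0,0,0,0,0,0.015],[0,0,0,0,0,0,0.015]]]'; python3 -c "
from h import *
delta((.434,.06,.29))
c=read_camera('wrist'); save(c,'w2.png');c=read_camera('scene'); save(c,'s2.png')"
```

```text
t: 3.95
eef_pos: [0.4229, 0.2919, 0.2807]
tool_rot: [0.001, 1.0, 0.0, -0.002]
contact_force: [0.4, -0.0, -3.5]
gripper_width: 0.295
t 3.95 pos [0.4229 0.2919 0.2807] yaw [-0.16  0.22  0.05] gw 0.295 F [ 0.4 -0.  -3.5]
  turn [0.0028 0.0038 0.0009] shift [ 0.0108  0.2319 -0.0087]
```

View pics/w2.png

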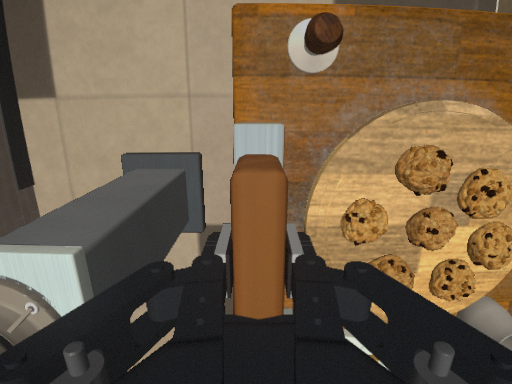

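View pics/s2.png

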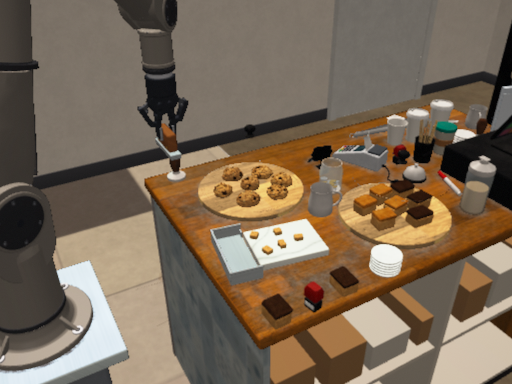

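The scraper is held straight between the pads, at wrist (260,240), and lifted clear. Next I carry it around the dome.

```bash
python3 -m creep '[[[0,0,0,0,0.02,-0.01,0.015],[0,0,0,0.002,0.032,0,0.015],[0,0,0,0.002,0.036,0,0.015],[0,0,0,0.002,0.036,0,0.015],[0,0,0,0.002,0.036,0,0.015],[0,0,0,0.002,0.036,0,0.015],[0,0,0,0.005,0.025,0,0.015],[0,0,0,0.02,0.01,0,0.015],[0,0,0,0.02,0,0,0.015],[0,0,0,0,0,0,0.015]]]'; python3 -c "
from h import *
delta((.666,-.0495,.20),np.radians(-9.65))"
```

```text
t: 4.88
eef_pos: [0.47, 0.0484, 0.27]
tool_rot: [0.008, 1.0, 0.003, -0.019]
contact_force: [-0.6, 0.3, -2.1]
gripper_width: 0.294
t 4.88 pos [0.47   0.0484 0.27  ] yaw [-0.87  2.23  0.33] gw 0.294 F [-0.6  0.3 -2.1]
  turn [0.0184 0.0376 0.1741] shift [0.198  0.098  0.0638]
```

```bash
python3 -m creep '[[[0.006,0.012,0.04,0.02,0.025,0,0.015],[0.006,0.012,0.04,0.03,0.025,0,0.015],[0.006,0.012,0.04,0.03,0.02,0,0.015],[0,0,0.04,0.03,0.01,0,0.015],[0,0,0,0.03,0.005,0.015,0.015],[0,0,0,0.025,0,0.015,0.015],[0,0,0,0.012,0,0.015,0.015],[0,0,0,0,0,0.01,0.015],[0,0,0,0,0,0,0.015],[0,0,0,0,0,0,0.015]]]'; python3 -c "
from h import *
delta((.666,-.0495,.16),np.radians(-9.65))"
```

```text
t: 5.72
eef_pos: [0.6364, -0.0564, 0.1876]
tool_rot: [0.002, 0.997, -0.079, -0.018]
contact_force: [-0.3, -0.4, -1.5]
gripper_width: 0.293
t 5.72 pos [ 0.6364 -0.0564  0.1876] yaw [-0.29  2.05 -9.04] gw 0.293 F [-0.3 -0.4 -1.5]
  turn [0.008  0.0353 0.0106] shift [ 0.0291 -0.0116  0.0265]
```

```bash
python3 -m creep '[[[0.004,0.018,0.006,0.015,-0.006,0.01,0.015],[0.004,0.018,0.005,0.014,-0.005,0.01,0.015],[0,0,0,0,0,0,0.015],[0,0,0,0,0,0,0.015]]]'; python3 -c "
from h import *
delta((.666,-.0495,.1331),np.radians(-9.65))
c=read_camera('wrist'); save(c,'w3.png');c=read_camera('scene'); save(c,'s3.png')"
```

```text
t: 6.05
eef_pos: [0.6638, -0.0478, 0.1659]
tool_rot: [-0.0, 0.997, -0.083, -0.001]
contact_force: [0.0, -0.1, -2.2]
gripper_width: 0.291
t 6.05 pos [ 0.6638 -0.0478  0.1659] yaw [ 0.04  0.11 -9.57] gw 0.291 F [ 0.  -0.1 -2.2]
  turn [-0.0006  0.002   0.0014] shift [0.0025 0.0013 0.0328]
```

View pics/w3.png

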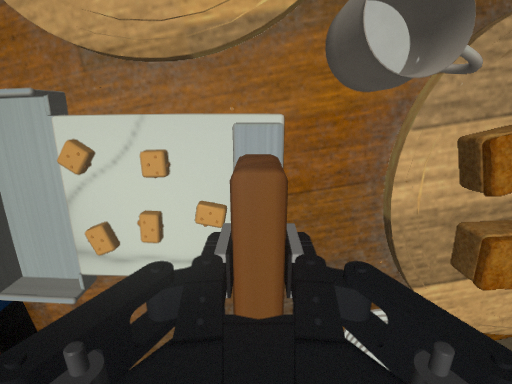

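View pics/s3.png

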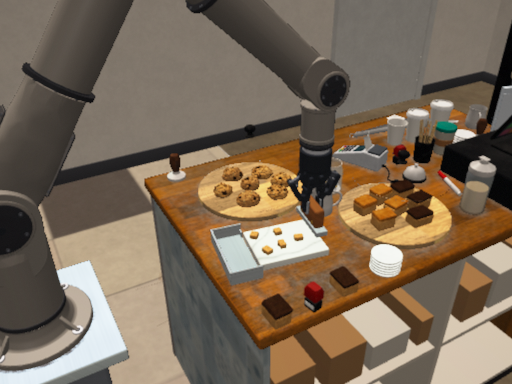

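Wrist view: the slab is square to the tool, the nearest piece is at (211,214) and clear of the foot at (233–285). Lowering behind the pieces.

```bash
python3 -m creep '[[[0,0.002,0.001,0.0025,0.001,0.01,0.015],[0,0,0,0,0,0.01,0.015],[0,0,0,0,0,0,0.015],[0,0,0,0,0,0,0.015]]]'; python3 -c "
from h import *
delta((.666,-.0495,.1331),np.radians(-9.65))"
```

```text
t: 6.48
eef_pos: [0.6658, -0.05, 0.1463]
tool_rot: [-0.0, 0.996, -0.084, 0.001]
contact_force: [-0.1, 0.2, -2.2]
gripper_width: 0.293
t 6.48 pos [ 0.6658 -0.05    0.1463] yaw [ 0.02 -0.14 -9.67] gw 0.293 F [-0.1  0.2 -2.2]
  turn [-0.0006 -0.0024 -0.0003] shift [ 0.     -0.0005  0.0132]
```

```bash
python3 -m creep '[[[0,-0.002,0,0,0,0.007,0.015],[0,0,0,0,0,0.005,0.015],[0,0,0,0,0,0,0.015],[0,0,0,0,0,0,0.015]]]'; python3 -c "
from h import *
delta((.666,-.0495,.1331),np.radians(-9.65))
c=read_camera('scene'); a=c['color'][200:290,200:360,::-1]; cv2.imwrite('pics/s4.png',cv2.resize(a,None,fx=5,fy=5,interpolation=2))"
```

```text
t: 6.82
eef_pos: [0.6654, -0.0504, 0.1327]
tool_rot: [-0.0, 0.996, -0.085, -0.0]
contact_force: [-0.4, 0.4, -2.6]
gripper_width: 0.294
t 6.82 pos [ 0.6654 -0.0504  0.1327] yaw [ 0.02  0.04 -9.7 ] gw 0.294 F [-0.4  0.4 -2.6]
  turn [-0.0002  0.0008 -0.0009] shift [ 0.0004 -0.001  -0.0004]
```

View pics/s4.png

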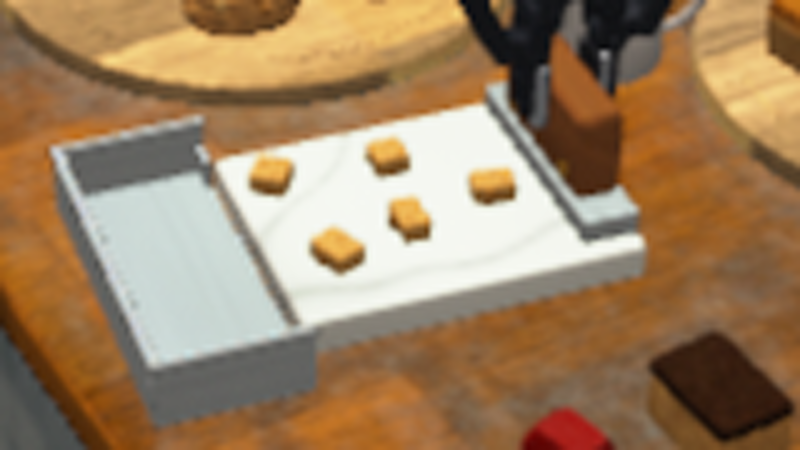

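The foot sits just above the slab's far end (x 490–640 in the crop), with all pieces ahead of it. Sweeping slowly towards the tray.

```bash
python3 -m creep '[[[0,0,0,-0.005,0,0,0.015],[0,0,0,-0.008,0,0,0.015],[0,0,0,-0.008,0,0,0.015],[0,0,0,-0.008,0,0,0.015],[0,0,0,-0.008,0,0,0.015],[0,0,0,-0.008,0,0,0.015],[0,0,0,-0.008,0,0,0.015],[0,0,0,-0.004,0,0,0.015],[0,0,0,0,0,0,0.015]]]'; python3 -c "
from h import *
th=np.radians(-9.65); p=np.array([.592,-.037])-.04*np.array([np.cos(th),np.sin(th)])
delta((*p,.1327),th)"
```

```text
t: 7.62
eef_pos: [0.6022, -0.0395, 0.1339]
tool_rot: [-0.0, 0.996, -0.084, -0.0]
contact_force: [-0.7, -0.4, -3.4]
gripper_width: 0.295
t 7.62 pos [ 0.6022 -0.0395  0.1339] yaw [ 0.03  0.01 -9.67] gw 0.295 F [-0.7 -0.4 -3.4]
  turn [-0.0006  0.0002 -0.0004] shift [-0.0505 -0.0007  0.0012]
```

```bash
python3 -m creep '[[[0,0,0,-0.005,0,0.001,0.015],[0,0,0,-0.008,0,0,0.015],[0,0,0,-0.008,0,0,0.015],[0,0,0,-0.008,0,0,0.015],[0,0,0,-0.008,0,0,0.015],[0,0,0,-0.008,0,0,0.015],[0,0,0,-0.004,0,0,0.015],[0,0,0,0,0,0,0.015]]]'; python3 -c "
from h import *
th=np.radians(-9.65); p=np.array([.592,-.037])-.09*np.array([np.cos(th),np.sin(th)])
delta((*p,.1327),th)
c=read_camera('scene'); a=c['color'][200:290,200:360,::-1]; cv2.imwrite('pics/s5.png',cv2.resize(a,None,fx=5,fy=5,interpolation=2))"
```

```text
t: 8.28
eef_pos: [0.5491, -0.0304, 0.133]
tool_rot: [-0.0, 0.996, -0.084, 0.001]
contact_force: [-0.7, 0.4, -2.4]
gripper_width: 0.291
t 8.28 pos [ 0.5491 -0.0304  0.133 ] yaw [ 0.04 -0.07 -9.68] gw 0.291 F [-0.7  0.4 -2.4]
  turn [-0.0008 -0.0012 -0.0005] shift [-0.0466 -0.0007  0.0003]
```

View pics/s5.png

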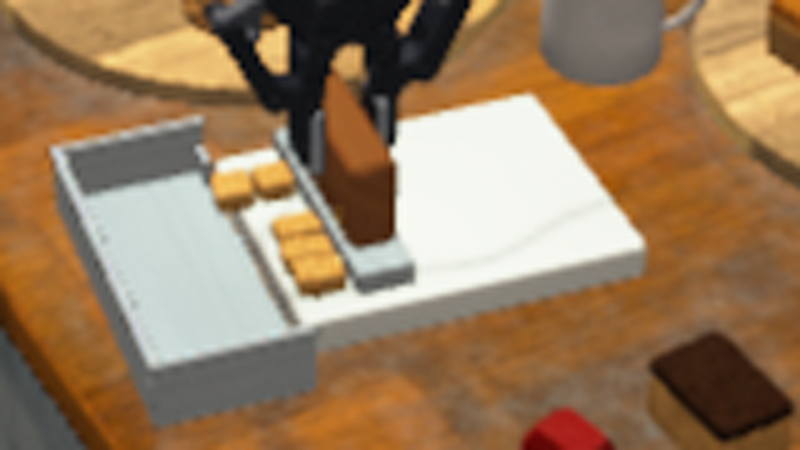

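All five pieces are gathered in front of the foot, at crop (210–345,160–290). Pushing on over the edge.

```bash
python3 -m creep '[[[0,0,0,-0.004,0,0,0.015],[0,0,0,-0.006,0,0,0.015],[0,0,0,-0.006,0,0,0.015],[0,0,0,-0.006,0,0,0.015],[0,0,0,-0.006,0,0,0.015],[0,0,0,-0.006,0,0,0.015],[0,0,0,-0.006,0,0,0.015],[0,0,0,-0.006,0,0,0.015],[0,0,0,-0.002,0,0,0.015],[0,0,0,0,0,0,0.015]]]'; python3 -c "
from h import *
th=np.radians(-9.65); p=np.array([.592,-.037])-.095*np.array([np.cos(th),np.sin(th)])
delta((*p,.1327),th)
c=read_camera('scene'); a=c['color'][200:290,200:360,::-1]; cv2.imwrite('pics/s6.png',cv2.resize(a,None,fx=5,fy=5,interpolation=2))"
```

```text
t: 9.17
eef_pos: [0.4976, -0.0217, 0.1331]
tool_rot: [-0.0, 0.996, -0.084, 0.001]
contact_force: [1.1, 0.6, -1.7]
gripper_width: 0.287
t 9.17 pos [ 0.4976 -0.0217  0.1331] yaw [ 0.04 -0.14 -9.69] gw 0.287 F [ 1.1  0.6 -1.7]
  turn [-0.0008 -0.0024 -0.0007] shift [ 0.0006 -0.0007  0.0004]
```

View pics/s6.png

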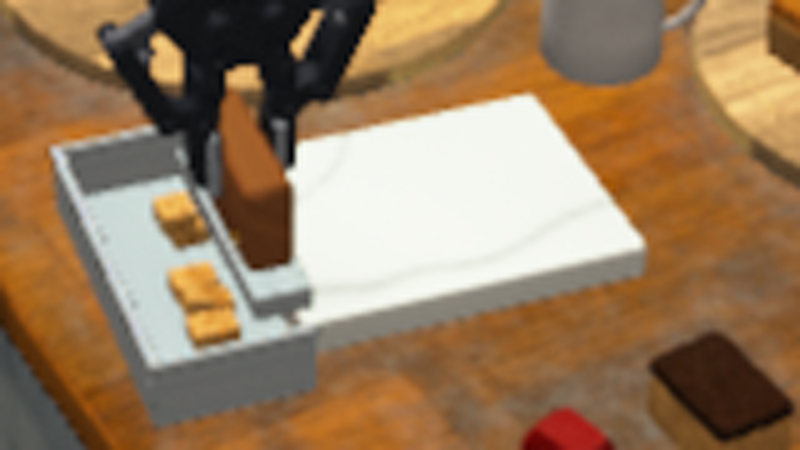

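Pieces are in the tray in front of the foot. I'll back off, lift and look.

```bash
python3 -m creep '[[[0,0,0,0.005,0,0,0.015],[0,0,0,0.01,0,0,0.015],[0,0,0,0.01,0,-0.02,0.015],[0,0,0,0.01,0,-0.035,0.015],[0,0,0,0,0,-0.035,0.015],[0,0,0,0,0,-0.035,0.015],[0,0,0,0,0,-0.015,0.015],[0,0,0,0,0,0,0.015],[0,0,0,0,0,0,0.015]]]'; python3 -c "
from h import *
delta((.44,.03,.28),0)
c=read_camera('wrist'); save(c,'w7.png')
W=cloud(c)
th=np.radians(-9.65); R=np.array([[np.cos(th),-np.sin(th)],[np.sin(th),np.cos(th)]])
hsv=cv2.cvtColor(c['color'],cv2.COLOR_RGB2HSV)
B=W.copy(); B[...,:2]=(W[...,:2]-[.592,-.037])@R
m=(hsv[...,1]>110)&(hsv[...,2]>60)&(B[...,0]>-.175)&(B[...,0]<.1)&(abs(B[...,1])<.09)&(B[...,2]>.005)&(B[...,2]<.06)
n,l,st,ce=cv2.connectedComponentsWithStats(m.astype(np.uint8))
for i in range(1,n):
  if st[i,4]>25: q=B[l==i]; print(st[i],ce[i].round(),np.nanmean(q,0).round(3),np.nanmin(q,0).round(3),np.nanmax(q,0).round(3))
"
```

```text
t: 9.97
eef_pos: [0.5415, -0.0296, 0.2798]
tool_rot: [-0.0, 0.996, -0.085, 0.003]
contact_force: [-0.5, 0.4, -2.6]
gripper_width: 0.295
t 9.97 pos [ 0.5415 -0.0296  0.2798] yaw [ 0.02 -0.3  -9.75] gw 0.295 F [-0.5  0.4 -2.6]
  turn [-0.0004 -0.0053 -0.1702] shift [-0.1101 -0.0415 -0.0008]
[189 131  25  21 426] [201. 141.] [-0.116  0.034  0.024] [-0.129  0.023  0.01 ] [-0.104  0.045  0.031]
[188 168  21  44 770] [198. 189.] [-0.125 -0.026  0.017] [-0.139 -0.056  0.009] [-0.113  0.     0.019]
```

View pics/w7.png

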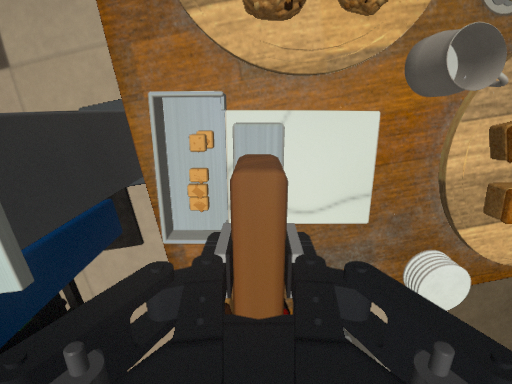

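Wrist view: all five pieces lie in the tray, two overlapping at (201,141) and three at (198,189), all below the z limit, and the slab is empty. Now I return the scraper to its old spot.

```bash
python3 -m creep '[[[0,0,-0.05,-0.025,-0.01,0,0.015],[0,0,-0.05,-0.03,-0.01,0,0.015],[0,0,-0.05,-0.03,-0.01,0,0.015],[0,0,-0.02,-0.02,-0.02,0,0.015],[0,0,0,-0.003,-0.03,0,0.015],[0,0,0,-0.002,-0.035,0,0.015],[0,0,0,0,-0.035,0,0.015],[0,0,0,0,-0.035,0,0.015],[0,0,0,0,-0.035,0,0.015],[0,0,0,0,-0.035,0,0.015],[0,0,0,0,-0.025,0,0.015],[0,0,0,0,0,0,0.015],[0,0,0,0,0,0,0.015]]]'; python3 -c "
from h import *
delta((.4245,.290,.12),0)"
```

```text
t: 11.1
eef_pos: [0.4222, 0.2673, 0.2533]
tool_rot: [0.006, 1.0, 0.001, -0.015]
contact_force: [0.3, 0.6, -2.4]
gripper_width: 0.29
t 11.1 pos [0.4222 0.2673 0.2533] yaw [-0.74  1.73  0.16] gw 0.29 F [ 0.3  0.6 -2.4]
  turn [0.013  0.0302 0.0028] shift [ 0.0064 -0.0244  0.1328]
```

```bash
python3 -m creep '[[[0.007,0.015,0.003,0.004,-0.012,0.01,0.015],[0.006,0.015,0,0.002,-0.01,0.025,0.015],[0,0,0,0,0,0.03,0.015],[0,0,0,0,0,0.03,0.015],[0,0,0,0,0,0.02,0.015],[0,0,0,0,0,0,0.015],[0,0,0,0,0,0,0.015]]]'; python3 -c "
from h import *
delta((.4245,.290,.1061),0)"
```

```text
t: 11.68
eef_pos: [0.427, 0.2819, 0.127]
tool_rot: [0.004, 1.0, -0.003, -0.004]
contact_force: [0.4, 1.3, -0.5]
gripper_width: 0.29
t 11.68 pos [0.427  0.2819 0.127 ] yaw [-0.41  0.41 -0.34] gw 0.29 F [ 0.4  1.3 -0.5]
  turn [ 0.0072  0.0071 -0.006 ] shift [-0.0024 -0.0082  0.0209]
```

```bash
python3 -m creep '[[[0.007,0.007,-0.006,-0.002,-0.004,0.008,0.015],[0,0,0,0,0,0.006,0.015],[0,0,0,0,0,0,0.015],[0,0,0,0,0,0,0.015]]]'; python3 -c "
from h import *
delta((.4245,.287,.1061),0)"
```

```text
t: 12.02
eef_pos: [0.4267, 0.2836, 0.1147]
tool_rot: [0.0, 1.0, -0.002, 0.001]
contact_force: [0.1, 0.6, -2.5]
gripper_width: 0.291
t 12.02 pos [0.4267 0.2836 0.1147] yaw [-0.05 -0.06 -0.22] gw 0.291 F [ 0.1  0.6 -2.5]
  turn [ 0.0009 -0.0011 -0.0039] shift [-0.0022 -0.0034  0.0086]
```

```bash
python3 -m creep '[[[0,0,0,0,0,0.004,0.015],[0,0,0,0,0,0.003,0.015],[0,0,0,0,0,0.001,0.015],[0,0,0,0,0,0,0.015],[0,0,0,0,0,0,0.015]]]'; python3 -c "
from h import *
delta((.4245,.287,.1061),0)"
```

```text
t: 12.43
eef_pos: [0.4287, 0.2837, 0.1087]
tool_rot: [-0.001, 1.0, -0.003, 0.003]
contact_force: [0.4, -0.1, -2.6]
gripper_width: 0.293
t 12.43 pos [0.4287 0.2837 0.1087] yaw [ 0.07 -0.29 -0.32] gw 0.293 F [ 0.4 -0.1 -2.6]
  turn [-0.0013 -0.005  -0.0056] shift [-0.0042 -0.0033  0.0026]
```

```bash
python3 -m creep '[[[0,-0.005,0,-0.002,0,0.002,0.015],[0,0,0,0,0,0.001,0.015],[0,0,0,0,0,0,0.015]]]'; python3 -c "
from h import *
delta((.4245,.287,.1061),0)"
```

```text
t: 12.68
eef_pos: [0.4265, 0.284, 0.1062]
tool_rot: [-0.001, 1.0, -0.003, -0.0]
contact_force: [0.1, -0.2, -1.8]
gripper_width: 0.292
t 12.68 pos [0.4265 0.284  0.1062] yaw [ 0.08  0.02 -0.31] gw 0.292 F [ 0.1 -0.2 -1.8]
  turn [-0.0014  0.0003 -0.0054] shift [-0.002  -0.003   0.0001]
```

```bash
python3 -m creep '[[[0,0,0,0,0,0.0005,0.015],[0,0,0,0,0,0,0.03],[0,0,0,0,0,0,0.05],[0,0,0,0,0,0,0.055],[0,0,0,0,0,0,0.055],[0,0,0,0,0,0,0.055]]]'; python3 -c "
from h import *
delta((.4245,.287,.25),0)"
python3 -m creep '[[[0,0,0,0,0,-0.02,0.055],[0,0,0,0,0,-0.035,0.055],[0,0,0,0,0,-0.035,0.055],[0,0,0,0,0,-0.035,0.055],[0,0,0,0,0,-0.03,0.055],[0,0,0,0,0,0,0.055],[0,0,0,0,0,0,0.055]]]'; python3 -c "
from h import *
delta((.44,0,.27),0)
c=read_camera('wrist'); save(c,'w8.png'); W=cloud(c)
for z0,z1 in ((.05,.075),(.008,.02)):
    m=(W[...,2]>z0)&(W[...,2]<z1)&(W[...,0]>.38)&(W[...,0]<.46)&(W[...,1]>.18)&(W[...,1]<.375)
    q=W[m]; print(m.sum(),q.min(0).round(3),q.max(0).round(3),np.median(q[:,2]),cv2.minAreaRect((q[:,:2]*1000).astype(np.float32)))
"
```

```text
t: 13.18
eef_pos: [0.4271, 0.2848, 0.1067]
tool_rot: [-0.001, 1.0, -0.003, 0.001]
contact_force: [-0.1, -0.4, 0.3]
gripper_width: 0.643
t 13.18 pos [0.4271 0.2848 0.1067] yaw [ 0.17 -0.08 -0.3 ] gw 0.643 F [-0.1 -0.4  0.3]
  turn [-0.003  -0.0015 -0.0052] shift [-0.0024 -0.0026 -0.1433]
t: 13.77
eef_pos: [0.4261, 0.284, 0.2672]
tool_rot: [-0.0, 1.0, -0.002, -0.001]
contact_force: [0.5, -0.0, -0.6]
gripper_width: 0.646
t 13.77 pos [0.4261 0.284  0.2672] yaw [ 0.05  0.12 -0.25] gw 0.646 F [ 0.5 -0.  -0.6]
  turn [-0.0009  0.0022 -0.0044] shift [ 0.0152  0.2839 -0.0031]
2095 [0.413 0.24  0.052] [0.439 0.33  0.064] 0.060708939141758796 ((426.080322265625, 284.6768493652344), (89.8655014038086, 25.558317184448242), 89.07183837890625)
461 [0.411 0.222 0.01 ] [0.441 0.346 0.019] 0.013063405572488324 ((425.83026123046875, 284.0201110839844), (123.9153823852539, 30.04241180419922), 89.74351501464844)
```

View pics/w8.png

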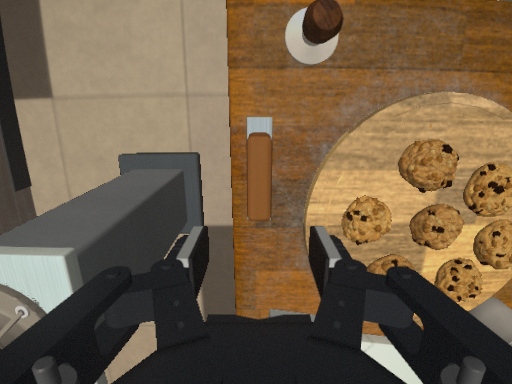

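The scraper stands upright at wrist (260,175). Next I go over to the slices and view them from beyond.

```bash
python3 -m creep '[[[0,0,0,0,0.03,0,0.06],[0,0,0,0.002,0.04,0,0.06],[0,0,0,0.002,0.04,0,0.06],[0,0,0,0.002,0.04,0,0.06],[0,0,0,0.003,0.04,0,0.06],[0,0,0,0.01,0.04,0,0.06],[0,0,0,0.015,0.04,0,0.06],[0,0,0,0.015,0.04,0,0.06],[0,0,0,0.015,0.04,0,0.06],[0,0,0,0.015,0.04,0,0.06],[0,0,0,0.015,0.04,0,0.06],[0,0,0,0.015,0.04,-0.01,0.06],[0,0,0,0.01,0.04,-0.01,0.06],[0,0,0,0,0.04,-0.01,0.06],[0,0,0,0,0.03,-0.01,0.06],[0,0,0,0,0,0,0.06],[0,0,0,0,0,0,0.06]]]'
cat > sl.py <<'E'
from h import *
def slices(c):
    W=cloud(c)
    for n,b,z in (('a',(.4,.5,-.3,-.15),.039),('b',(.57,.69,-.3,-.15),.037),('stamp',(.505,.565,-.3,-.2),.055)):
        m=(abs(W[...,2]-z)<.005)&(W[...,0]>b[0])&(W[...,0]<b[1])&(W[...,1]>b[2])&(W[...,1]<b[3])
        q=W[m]
        if len(q)<20: print(n,'none'); continue
        r=cv2.minAreaRect((q[:,:2]*1000).astype(np.float32))
        print(n,len(q),np.median(q[:,2]).round(4),q[:,:2].mean(0).round(4),r)
E
python3 -c "
from sl import *
delta((.5,-.33,.27),0)
c=read_camera('wrist'); save(c,'w9.png'); slices(c)
print(get_obs()['q'].round(2))
"
```

```text
t: 15.23
eef_pos: [0.5347, -0.3015, 0.2784]
tool_rot: [-0.0, 1.0, 0.003, -0.02]
contact_force: [0.9, 1.4, -0.4]
gripper_width: 0.702
t 15.23 pos [ 0.5347 -0.3015  0.2784] yaw [0.05 2.31 0.34] gw 0.702 F [ 0.9  1.4 -0.4]
  turn [-0.0008  0.0404  0.0059] shift [-0.0345  0.0283  0.0098]
a 1940 0.0372 [ 0.4542 -0.2321] ((453.4339904785156, -232.57911682128906), (41.37284851074219, 58.49702072143555), 1.7148337364196777)
b 1979 0.0342 [ 0.6321 -0.2262] ((632.4558715820312, -227.05328369140625), (58.74973678588867, 41.17168426513672), 87.51636505126953)
stamp 831 0.0585 [ 0.5371 -0.2434] ((537.0810546875, -243.9219207763672), (27.365163803100586, 35.69297790527344), 11.88644027709961)
[ 0.32  0.42  0.12  1.72 -0.04  1.05  0.45]
```

View pics/w9.png

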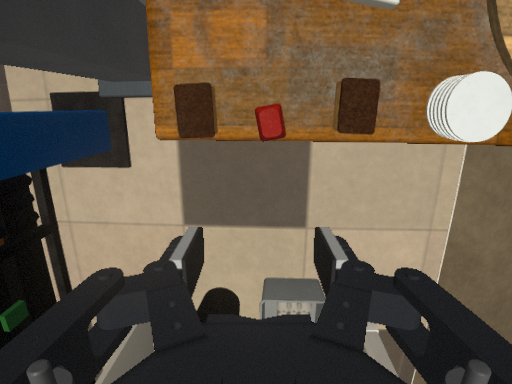

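Wrist view: slice_a at (195,110), stamp at (270,121), slice_b at (358,105), lids at the right. Fetching slice_a first.

```bash
python3 -m creep '[[[0,0.02,-0.02,-0.02,-0.015,0,0.06],[0,0.02,-0.02,-0.03,-0.02,0,0.06],[0,0,0,-0.02,-0.02,0.02,0.06],[0,0,0,-0.01,-0.01,0.03,0.06],[0,0,0,0,0,0.02,0.06],[0,0,0,0,0,0,0.06],[0,0,0,0,0,0,0.06]]]'; python3 -c "
from sl import *
delta((.453,-.2325,.13),np.radians(3))
"
```

```text
t: 15.87
eef_pos: [0.4468, -0.2263, 0.2016]
tool_rot: [-0.003, 1.0, 0.03, -0.004]
contact_force: [-0.6, -0.9, 0.3]
gripper_width: 0.702
t 15.87 pos [ 0.4468 -0.2263  0.2016] yaw [0.37 0.41 3.44] gw 0.702 F [-0.6 -0.9  0.3]
  turn [-0.0067  0.007   0.0078] shift [0.0063 0.0071 0.0715]
```

```bash
python3 -m creep '[[[-0.006,0.007,0.008,0.006,0.007,0.02,0.06],[0,0,0,0,0,0.025,0.06],[0,0,0,0,0,0.02,0.06],[0,0,0,0,0,0,0.06],[0,0,0,0,0,0,0.06]]]'; python3 -c "
from sl import *
delta((.453,-.2325,.079),np.radians(3))
c=read_camera('scene'); a=c['color'][200:340,200:380,::-1]; cv2.imwrite('pics/s10.png',cv2.resize(a,None,fx=4,fy=4,interpolation=2))
"
```

```text
t: 16.28
eef_pos: [0.459, -0.2313, 0.1389]
tool_rot: [0.001, 1.0, 0.029, 0.004]
contact_force: [0.6, -0.7, -0.4]
gripper_width: 0.7
t 16.28 pos [ 0.459  -0.2313  0.1389] yaw [-0.07 -0.42  3.29] gw 0.7 F [ 0.6 -0.7 -0.4]
  turn [ 0.0014 -0.0073  0.005 ] shift [-0.0065  0.0008  0.0598]
```

View pics/s10.png

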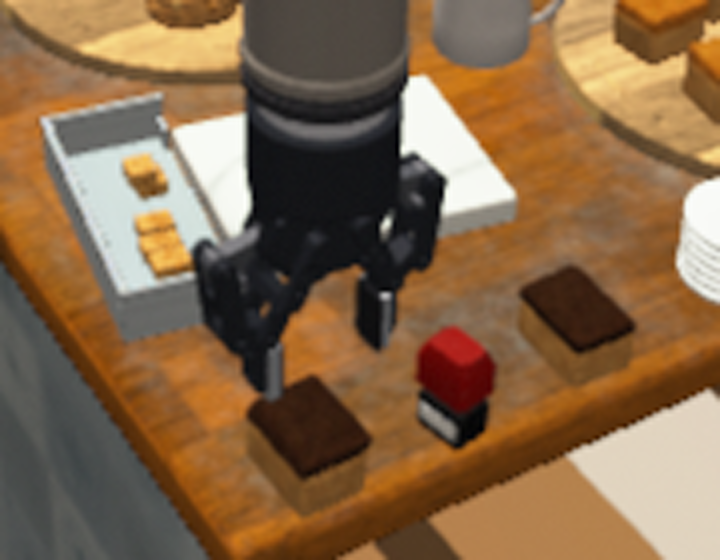

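```bash
python3 -m creep '[[[0,-0.007,0.005,-0.0065,0.001,0.008,0.06],[0,0,0,0,0,0,0.06],[0,0,0,0,0,0,0.06]]]'; python3 -c "
from sl import *
delta((.453,-.2325,.079),np.radians(3))
"
```

```text
t: 16.58
eef_pos: [0.4543, -0.2334, 0.1338]
tool_rot: [0.002, 1.0, 0.026, 0.002]
contact_force: [0.2, 1.2, 0.3]
gripper_width: 0.702
t 16.58 pos [ 0.4543 -0.2334  0.1338] yaw [-0.2  -0.28  3.  ] gw 0.702 F [0.2 1.2 0.3]
  turn [ 0.0036 -0.0049  0.    ] shift [-0.0015 -0.0011  0.0548]
```

```bash
python3 -m creep '[[[0.003,-0.005,0,-0.002,-0.001,0.014,0.06],[0,-0.002,0,-0.001,0,0.014,0.06],[0,0,0,-0.001,0,0.007,0.06],[0,0,0,0,0,0,0.06],[0,0,0,0,0,0,0.06]]]'; python3 -c "
from sl import *
delta((.453,-.2325,.079),np.radians(3))
"
```

```text
t: 17.0
eef_pos: [0.4521, -0.234, 0.1014]
tool_rot: [0.002, 1.0, 0.026, 0.002]
contact_force: [0.6, 0.4, 0.8]
gripper_width: 0.702
t 17.0 pos [ 0.4521 -0.234   0.1014] yaw [-0.18 -0.23  2.94] gw 0.702 F [0.6 0.4 0.8]
  turn [ 0.0033 -0.0039 -0.0011] shift [ 0.0009 -0.0015  0.0224]
```

```bash
python3 -m creep '[[[0.003,-0.004,0,-0.001,-0.001,0.01,0.06],[0,-0.002,0,-0.001,0,0.009,0.06],[0,0,0,0,0,0.002,0.06],[0,0,0,0,0,0,0.06],[0,0,0,0,0,0,0.06]]]'; python3 -c "
from sl import *
delta((.453,-.2325,.079),np.radians(3))
"
```

```text
t: 17.42
eef_pos: [0.4509, -0.2334, 0.0799]
tool_rot: [0.0, 1.0, 0.026, -0.0]
contact_force: [-0.6, 0.5, -0.0]
gripper_width: 0.701
t 17.42 pos [ 0.4509 -0.2334  0.0799] yaw [-0.05  0.02  2.93] gw 0.701 F [-0.6  0.5 -0. ]
  turn [ 0.0009  0.0003 -0.0012] shift [ 0.0022 -0.0008  0.0009]
```

```bash
python3 -m creep '[[[0,0,0,0.001,0,0,0.04],[0,0,0,0,0,0,0.035],[0,0,0,0,0,0,0.035],[0,0,0,0,0,0,0.035],[0,0,0,0,0,0,0.035],[0,0,0,0,0,0,0.035],[0,0,0,0,0,0,0.035]]]' 30; python3 -c "
from sl import *
delta((.453,-.2325,.079),np.radians(3))
"
```

```text
t: 18.0
eef_pos: [0.4525, -0.2336, 0.0808]
tool_rot: [0.001, 1.0, 0.026, 0.0]
contact_force: [1.3, -0.0, 0.4]
gripper_width: 0.501
t 18.0 pos [ 0.4525 -0.2336  0.0808] yaw [-0.08 -0.05  2.93] gw 0.501 F [ 1.3 -0.   0.4]
  turn [ 0.0014 -0.0008 -0.0012] shift [ 0.0006 -0.001   0.0018]
```

```bash
python3 -m creep '[[[0,0,0,0,0,0,0.035],[0,0,0,0,0,0,0.035]]]'; python3 -m creep '[[[0,0,0,0,0,-0.01,0.035],[0,0,0,0,0,-0.015,0.035],[0,0,0,0,0,-0.015,0.035],[0,0,0,0,0,0,0.035],[0,0,0,0,0,0,0.035]]]'; python3 -c "
from sl import *
delta((.453,-.2325,.079),np.radians(3))
c=read_camera('scene'); a=c['color'][200:340,200:380,::-1]; cv2.imwrite('pics/s11.png',cv2.resize(a,None,fx=4,fy=4,interpolation=2))
"
```

```text
t: 18.17
eef_pos: [0.4525, -0.2335, 0.0808]
tool_rot: [0.001, 1.0, 0.026, 0.0]
contact_force: [-0.2, -0.5, -0.8]
gripper_width: 0.501
t: 18.58
eef_pos: [0.4519, -0.2334, 0.1236]
tool_rot: [0.0, 1.0, 0.026, -0.0]
contact_force: [0.0, -0.2, -0.6]
gripper_width: 0.495
t 18.58 pos [ 0.4519 -0.2334  0.1236] yaw [-0.05  0.03  2.92] gw 0.495 F [ 0.  -0.2 -0.6]
  turn [ 0.0008  0.0005 -0.0014] shift [ 0.0012 -0.0008  0.0446]
```

View pics/s11.png

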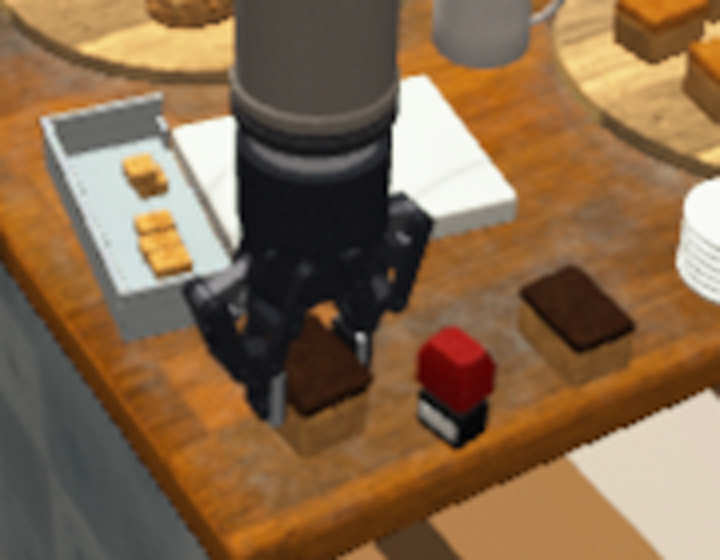

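slice_a is held and clear of the counter. Carrying it over the slab.

```bash
python3 -m creep '[[[0,0,0,0,0,-0.03,0.035],[0,0,0,0.005,-0.01,-0.03,0.035],[0,0,0,0.015,-0.03,0,0.035],[0,0,0,0.018,-0.035,0,0.035],[0,0,0,0.018,-0.035,0,0.035],[0,0,0,0.018,-0.035,0,0.035],[0,0,0,0.015,-0.03,0,0.035],[0,0,0,0.01,-0.02,0,0.035],[0,0,-0.1,0,0,0,0.035],[0,0,-0.1,0,0,0,0.035],[0,0,-0.1,0,0,0,0.035],[0,0,-0.1,0,0,0,0.035],[0,0,-0.1,0,0,0,0.035],[0,0,-0.1,0,0,0,0.035],[0,0,-0.1,0,0,0,0.035],[0,0,-0.1,0,0,0,0.035],[0,0,0,0,0,0,0.035],[0,0,0,0,0,0,0.035]]]'; python3 -c "
from sl import *
delta((.5555,-.0308,.18),np.radians(80.35)); print(get_obs()['q'].round(2))
"
```

```text
t: 20.13
eef_pos: [0.5407, -0.0216, 0.1736]
tool_rot: [-0.005, 0.903, 0.429, -0.007]
contact_force: [0.7, -0.2, 0.3]
gripper_width: 0.498
t 20.13 pos [ 0.5407 -0.0216  0.1736] yaw [ 0.58  0.82 50.8 ] gw 0.498 F [ 0.7 -0.2  0.3]
  turn [-0.0166  0.0044 -0.5156] shift [ 0.0022  0.0172 -0.0067]
[ 0.07  0.44 -0.18  1.97  0.1   0.76  0.72]
```

```bash
python3 -m creep '[[[-0.008,0.002,-0.1,0,0,0,0.035],[-0.008,0.002,-0.1,0,0,0,0.035],[0,0,-0.1,0,0,0,0.035],[0,0,-0.1,0,0,0,0.035],[0,0,-0.1,0,0,0,0.035],[0,0,0,0,0,0,0.035],[0,0,0,0,0,0,0.035]]]'; python3 -c "
from sl import *
delta((.5555,-.0308,.13),np.radians(80.35))
"
```

```text
t: 20.72
eef_pos: [0.5392, -0.0218, 0.1707]
tool_rot: [-0.001, 0.77, 0.639, -0.003]
contact_force: [0.6, -0.2, -0.6]
gripper_width: 0.491
t 20.72 pos [ 0.5392 -0.0218  0.1707] yaw [7.000e-02 3.600e-01 7.938e+01] gw 0.491 F [ 0.6 -0.2 -0.6]
  turn [-0.0047  0.0037 -0.017 ] shift [-0.0057  0.0178  0.0406]
```

```bash
python3 -m creep '[[[-0.005,0.004,-0.017,-0.003,0.009,0.01,0.035],[0,0,0,-0.003,0.008,0.015,0.035],[0,0,0,0,0,0.01,0.035],[0,0,0,0,0,0,0.035],[0,0,0,0,0,0,0.035]]]'; python3 -c "
from sl import *
delta((.5555,-.0308,.1055),np.radians(80.35))
"
```

```text
t: 21.13
eef_pos: [0.5566, -0.0319, 0.1322]
tool_rot: [0.001, 0.768, 0.641, 0.001]
contact_force: [-0.5, 1.1, 0.3]
gripper_width: 0.498
t 21.13 pos [ 0.5566 -0.0319  0.1322] yaw [-7.00e-02 -8.00e-02  7.97e+01] gw 0.498 F [-0.5  1.1  0.3]
  turn [ 0.0016 -0.0002 -0.0114] shift [ 0.0009 -0.0013  0.0267]
```

```bash
python3 -m creep '[[[0.001,0,-0.011,0.001,-0.001,0.01,0.035],[0,0,0,0,0,0.01,0.035],[0,0,0,0,0,0.003,0.035],[0,0,0,0,0,0,0.035],[0,0,0,0,0,0,0.035]]]'; python3 -c "
from sl import *
delta((.5555,-.0308,.1053),np.radians(80.35))
c=read_camera('scene'); a=c['color'][200:340,200:380,::-1]; cv2.imwrite('pics/s12.png',cv2.resize(a,None,fx=4,fy=4,interpolation=2))
"
```

```text
t: 21.55
eef_pos: [0.5551, -0.0299, 0.1068]
tool_rot: [-0.0, 0.764, 0.645, 0.0]
contact_force: [0.1, 0.5, 0.1]
gripper_width: 0.497
t 21.55 pos [ 0.5551 -0.0299  0.1068] yaw [ 3.000e-02 -0.000e+00  8.036e+01] gw 0.497 F [0.1 0.5 0.1]
  turn [-0.0003 -0.0003  0.0001] shift [-0.0008  0.0006  0.0015]
```

View pics/s12.png

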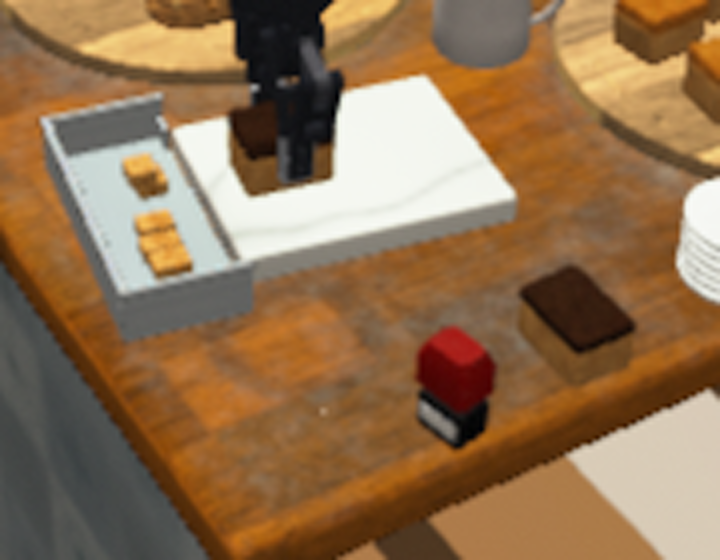

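slice_a is just above the slab on the middle line, square to it, at crop (280,150). Setting it down and releasing.

```bash
python3 -m creep '[[[0,0,0,0,0,0.001,0.035],[0,0,0,0,0,0.001,0.035],[0,0,0,0,0,0,0.035],[0,0,0,0,0,0,0.05],[0,0,0,0,0,0,0.06],[0,0,0,0,0,0,0.065],[0,0,0,0,0,0,0.065],[0,0,0,0,0,0,0.065]]]'; python3 -m creep '[[[0,0,0,0,0,-0.015,0.065],[0,0,0,0,0,-0.025,0.065],[0,0,0,0,0,-0.035,0.065],[0,0,0,0,0,-0.035,0.065],[0,0,0,0,0,-0.02,0.065],[0,0,0,0,0,0,0.065],[0,0,0,0,0,0,0.065]]]' ; python3 -c "
from sl import *
delta((.632,-.227,.2),np.radians(-2.5))
c=read_camera('scene'); a=c['color'][200:340,200:380,::-1]; cv2.imwrite('pics/s13.png',cv2.resize(a,None,fx=4,fy=4,interpolation=2))
c=read_camera('wrist'); save(c,'w13.png')
"
```

```text
t: 22.27
eef_pos: [0.5564, -0.0299, 0.1067]
tool_rot: [0.001, 0.764, 0.645, 0.002]
contact_force: [-1.1, -0.3, -0.2]
gripper_width: 0.761
t: 22.85
eef_pos: [0.5548, -0.0297, 0.2412]
tool_rot: [-0.0, 0.764, 0.645, 0.0]
contact_force: [-1.0, -0.1, -0.7]
gripper_width: 0.763
t 22.85 pos [ 0.5548 -0.0297  0.2412] yaw [ 4.000e-02 -1.000e-02  8.037e+01] gw 0.763 F [-1.  -0.1 -0.7]
  turn [-7.0000e-04 -2.0000e-04  1.4464e+00] shift [-0.1816  0.1091  0.041 ]
```

View pics/s13.png

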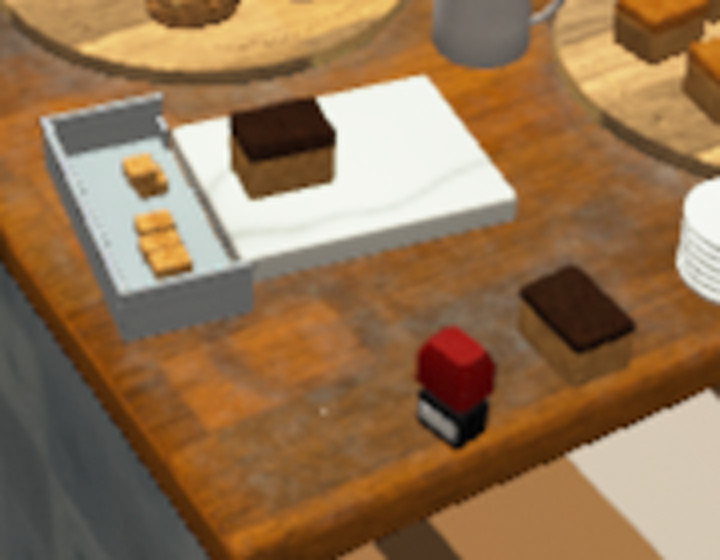

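View pics/w13.png

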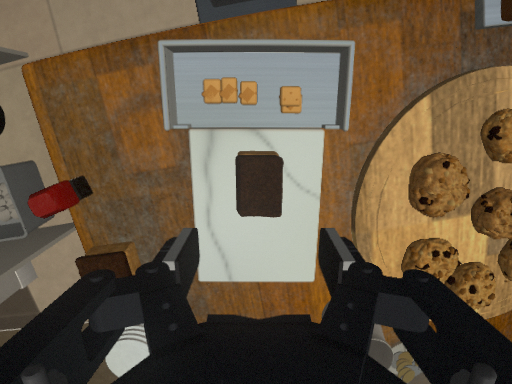

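slice_a sits flat and square on the slab at wrist (260,184). Turning back and fetching slice_b.

```bash
python3 -m creep '[[[0,0,0.1,0,0,0,0.06],[0,0,0.1,0,0,0,0.06],[0,0,0.1,0,0,0,0.06],[0,0,0.1,0,0,0,0.06],[0,0,0.1,0,0,0,0.06],[0,0,0.1,0,0,0,0.06],[0,0,0.1,0,0,0,0.06],[0,0,0.1,0,0,0,0.06],[0,0,0.1,0,0,0,0.06],[0,0,0.1,0,0,0,0.06],[0,0,0.1,0,0,0,0.06],[0,0,0.1,0,0,0,0.06],[0,0,0.1,0,0,0,0.06],[0,0,0.1,0,0,0,0.06],[0,0,0,0,0,0,0.06],[0,0,0,0,0,0,0.06]]]'; python3 -c "
from sl import *
delta((.632,-.227,.2),np.radians(-2.5))
"
```

```text
t: 24.28
eef_pos: [0.54, -0.0305, 0.2106]
tool_rot: [0.002, 0.999, -0.032, -0.027]
contact_force: [-0.5, -0.5, -0.2]
gripper_width: 0.701
t 24.28 pos [ 0.54   -0.0305  0.2106] yaw [-0.27  3.04 -3.62] gw 0.701 F [-0.5 -0.5 -0.2]
  turn [ 0.0058  0.0529 -0.0196] shift [0.1047 0.1902 0.0063]
```

```bash
python3 -m creep '[[[0.003,0.02,-0.01,0.01,0.02,0,0.06],[0.003,0.02,-0.01,0.018,0.033,0,0.06],[0,0.012,0,0.02,0.036,0,0.06],[0,0,0,0.02,0.036,0,0.06],[0,0,0,0.02,0.036,0,0.06],[0,0,0,0.01,0.02,0,0.06],[0,0,0,0,0,0,0.06],[0,0,0,0,0,0,0.06]]]'; python3 -c "
from sl import *
delta((.632,-.227,.13),np.radians(-2.5))
"
```

```text
t: 24.95
eef_pos: [0.6317, -0.2197, 0.1997]
tool_rot: [-0.001, 1.0, -0.004, -0.006]
contact_force: [0.8, 1.0, -0.3]
gripper_width: 0.698
t 24.95 pos [ 0.6317 -0.2197  0.1997] yaw [ 0.13  0.66 -0.49] gw 0.698 F [ 0.8  1.  -0.3]
  turn [-0.0021  0.0116  0.035 ] shift [0.0011 0.0075 0.0697]
```

```bash
python3 -m creep '[[[-0.002,0.01,0.034,0.001,0.007,0.02,0.06],[0,0,0,0,0,0.025,0.06],[0,0,0,0,0,0.018,0.06],[0,0,0,0,0,0,0.06],[0,0,0,0,0,0,0.06]]]'; python3 -c "
from sl import *
delta((.632,-.227,.079),np.radians(-2.5))
"
```

```text
t: 25.37
eef_pos: [0.6308, -0.2214, 0.1333]
tool_rot: [-0.002, 1.0, -0.016, -0.002]
contact_force: [-0.0, -0.7, -0.2]
gripper_width: 0.701
t 25.37 pos [ 0.6308 -0.2214  0.1333] yaw [ 0.23  0.22 -1.82] gw 0.701 F [-0.  -0.7 -0.2]
  turn [-0.0039  0.0039  0.0119] shift [0.0016 0.0057 0.0542]
```

```bash
python3 -m creep '[[[-0.004,0.004,0.01,0.001,0.005,0.012,0.06],[0,0,0,0,0,0.015,0.06],[0,0,0,0,0,0.006,0.06],[0,0,0,0,0,0,0.06],[0,0,0,0,0,0,0.06]]]'; python3 -c "
from sl import *
delta((.632,-.227,.079),np.radians(-2.5))
c=read_camera('scene'); a=c['color'][200:340,200:380,::-1]; cv2.imwrite('pics/s14.png',cv2.resize(a,None,fx=4,fy=4,interpolation=2))
"
```

```text
t: 25.78
eef_pos: [0.6327, -0.224, 0.0996]
tool_rot: [-0.0, 1.0, -0.019, 0.002]
contact_force: [0.8, 0.3, 1.0]
gripper_width: 0.702
t 25.78 pos [ 0.6327 -0.224   0.0996] yaw [ 0.02 -0.18 -2.14] gw 0.702 F [0.8 0.3 1. ]
  turn [-0.0004 -0.0031  0.0063] shift [-0.0007  0.0031  0.0206]
```

View pics/s14.png

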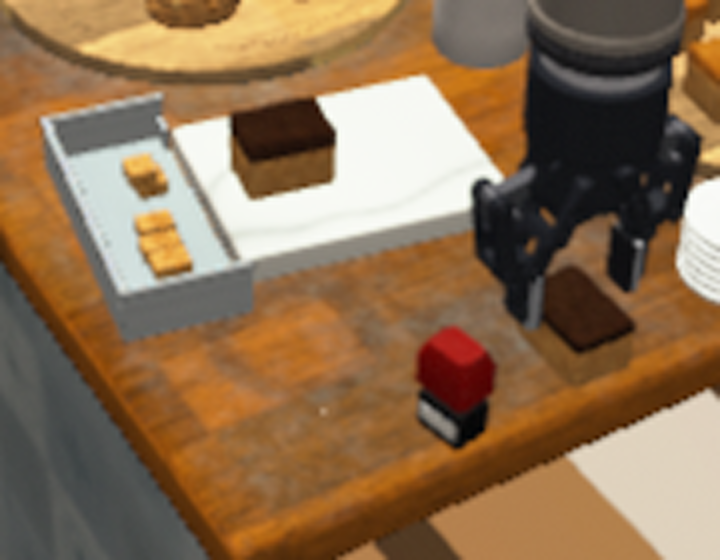

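The fingers straddle slice_b on both sides. Lowering the rest and gripping.

```bash
python3 -m creep '[[[0,-0.003,0.006,-0.0005,0.003,0.009,0.06],[0,0,0,0,0,0.008,0.06],[0,0,0,0,0,0.002,0.06],[0,0,0,0,0,0,0.06],[0,0,0,0,0,0,0.035],[0,0,0,0,0,0,0.035],[0,0,0,0,0,0,0.035],[0,0,0,0,0,0,0.035],[0,0,0,0,0,0,0.035],[0,0,0,0,0,0,0.035],[0,0,0,0,0,0,0.035]]]' 30; python3 -c "
from sl import *
delta((.632,-.227,.079),np.radians(-2.5))
"
```

```text
t: 26.75
eef_pos: [0.6332, -0.2279, 0.0808]
tool_rot: [0.0, 1.0, -0.022, 0.001]
contact_force: [0.6, 0.8, -1.0]
gripper_width: 0.501
t 26.75 pos [ 0.6332 -0.2279  0.0808] yaw [-0.02 -0.16 -2.54] gw 0.501 F [ 0.6  0.8 -1. ]
  turn [ 0.0004 -0.0028 -0.0006] shift [-0.0012 -0.0008  0.0017]
```

```bash
python3 -m creep '[[[0,0,0,0,0,-0.02,0.035],[0,0,0,0,0,-0.035,0.035],[0,0,0,0,0,-0.035,0.035],[0,0,0,0,-0.02,-0.01,0.035],[0,0,0,0,-0.035,0,0.035],[0,0,0,0,-0.036,0,0.035],[0,0,0,0,-0.036,0,0.035],[0,0,0,0,-0.035,0,0.035],[0,0,0,0,-0.015,0,0.035],[0,0,-0.1,0,0,0,0.035],[0,0,-0.1,0,0,0,0.035],[0,0,-0.1,0,0,0,0.035],[0,0,-0.1,0,0,0,0.035],[0,0,-0.1,0,0,0,0.035],[0,0,-0.1,0,0,0,0.035],[0,0,-0.1,0,0,0,0.035],[0,0,-0.1,0,0,0,0.035],[0,0,-0.1,0,0,0,0.035],[0,0,0,0,0,0,0.035],[0,0,0,0,0,0,0.035]]]'; python3 -c "
from sl import *
delta((.6285,-.0432,.18),np.radians(80.35)); print(get_obs()['q'].round(2))
"
```

```text
t: 28.42
eef_pos: [0.6402, -0.0416, 0.1859]
tool_rot: [0.001, 0.901, 0.434, 0.002]
contact_force: [-0.1, -0.6, -1.0]
gripper_width: 0.499
t 28.42 pos [ 0.6402 -0.0416  0.1859] yaw [-0.1  -0.22 51.42] gw 0.499 F [-0.1 -0.6 -1. ]
  turn [ 0.0037 -0.0017 -0.505 ] shift [-0.0086 -0.0082  0.0058]
[ 0.12  0.55 -0.21  1.73  0.15  0.87  0.74]
```

```bash
python3 -m creep '[[[0,0,-0.1,0,0,0,0.035],[0,0,-0.1,0,0,0,0.035],[0,0,-0.1,0,0,0,0.035],[0,0,-0.1,0,0,0,0.035],[0,0,-0.1,0,0,0,0.035],[0,0,0,0,0,0,0.035],[0,0,0,0,0,0,0.035]]]'; python3 -c "
from sl import *
delta((.6285,-.0432,.13),np.radians(80.35))
c=read_camera('wrist'); save(c,'w15.png'); W=cloud(c)
m=(abs(W[...,2]-.063)<.008)&(W[...,0]>.48)&(W[...,0]<.6)&(W[...,1]>-.09)&(W[...,1]<.04)
q=W[m]; print(len(q),np.median(q,0),cv2.minAreaRect((q[:,:2]*1000).astype(np.float32)))
"
```

```text
t: 29.0
eef_pos: [0.6398, -0.0419, 0.1857]
tool_rot: [0.001, 0.766, 0.643, 0.001]
contact_force: [-0.5, -0.4, -0.4]
gripper_width: 0.497
t 29.0 pos [ 0.6398 -0.0419  0.1857] yaw [-0.18 -0.12 79.98] gw 0.497 F [-0.5 -0.4 -0.4]
  turn [ 0.0034  0.0004 -0.0065] shift [-0.0032 -0.0111  0.0557]
5786 [ 0.55452337 -0.0283341   0.06120633] ((555.446533203125, -28.768632888793945), (43.87398147583008, 58.1163330078125), 79.83036041259766)
```

View pics/w15.png

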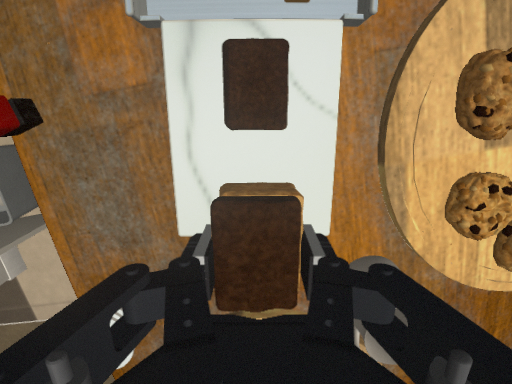

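slice_b is held square with slice_a ahead of it at (256,84). Lowering to the slab.

```bash
python3 -m creep '[[[0.003,0,-0.006,-0.003,-0.011,0.015,0.035],[0,0,0,0,0,0.02,0.035],[0,0,0,0,0,0.015,0.035],[0,0,0,0,0,0,0.035],[0,0,0,0,0,0,0.035]]]'; python3 -c "
from sl import *
delta((.6285,-.0430,.1055),np.radians(80.35))
"
```

```text
t: 29.47
eef_pos: [0.6295, -0.043, 0.1358]
tool_rot: [0.002, 0.77, 0.638, 0.001]
contact_force: [-0.4, -0.4, -0.0]
gripper_width: 0.502
t 29.47 pos [ 0.6295 -0.043   0.1358] yaw [-0.24 -0.12 79.32] gw 0.502 F [-0.4 -0.4 -0. ]
  turn [ 0.0042  0.001  -0.018 ] shift [-0.0002 -0.0011  0.0303]
```

```bash
python3 -m creep '[[[0.004,0.001,-0.017,0,-0.001,0.01,0.035],[0,0,0,0,0,0.012,0.035],[0,0,0,0,0,0.004,0.035],[0,0,0,0,0,0,0.035],[0,0,0,0,0,0,0.035]]]'; python3 -c "
from sl import *
delta((.6285,-.0430,.1055),np.radians(80.35))
"
```

```text
t: 29.88
eef_pos: [0.63, -0.0426, 0.1096]
tool_rot: [0.001, 0.765, 0.644, 0.001]
contact_force: [0.3, 0.9, -0.4]
gripper_width: 0.501
t 29.88 pos [ 0.63   -0.0426  0.1096] yaw [-0.13 -0.14 80.18] gw 0.501 F [ 0.3  0.9 -0.4]
  turn [ 0.003  -0.0004 -0.003 ] shift [-0.0007 -0.0015  0.0041]
```

```bash
python3 -m creep '[[[0.003,0,-0.003,0,-0.001,0.003,0.035],[0,0,0,0,0,0.002,0.035],[0,0,0,0,0,0,0.035],[0,0,0,0,0,0,0.035]]]'; python3 -c "
from sl import *
delta((.6285,-.0430,.1050),np.radians(80.35))
"
```

```text
t: 30.22
eef_pos: [0.6296, -0.0424, 0.1049]
tool_rot: [0.0, 0.764, 0.645, 0.001]
contact_force: [0.6, -0.1, -0.7]
gripper_width: 0.495
t 30.22 pos [ 0.6296 -0.0424  0.1049] yaw [-2.000e-02 -8.000e-02  8.033e+01] gw 0.495 F [ 0.6 -0.1 -0.7]
  turn [ 0.0011 -0.0007 -0.0003] shift [-0.0008 -0.001  -0.0001]
```

```bash
python3 -m creep '[[[0,0,0,0,0,0.0005,0.035],[0,0,0,0,0,0,0.035],[0,0,0,0,0,0,0.05],[0,0,0,0,0,0,0.06],[0,0,0,0,0,0,0.065],[0,0,0,0,0,0,0.065],[0,0,0,0,0,0,0.065]]]'; python3 -m creep '[[[0,0,0,0,0,-0.015,0.065],[0,0,0,0,0,-0.025,0.065],[0,0,0,0,0,-0.035,0.065],[0,0,0,0,0,-0.035,0.065],[0,0,0,0,0.02,-0.035,0.065],[0,0,0,0,0.03,-0.02,0.065],[0,0,0,0,0.03,0,0.065],[0,0,0,0,0.02,0,0.065],[0,0,0,0,0,0,0.065],[0,0,0,0,0,0,0.065],[0,0,0,0,0,0,0.065]]]'
python3 - <<'E'
from sl import *
delta((.6285,-.0430,.1050),np.radians(80.35))
c=read_camera('scene'); save(c,'s16.png')
c=read_camera('wrist'); save(c,'w16.png'); W=cloud(c)
th=np.radians(-9.65); R=np.array([[np.cos(th),-np.sin(th)],[np.sin(th),np.cos(th)]])
B=W.copy(); B[...,:2]=(W[...,:2]-[.592,-.037])@R
for lo,hi in ((-.075,0),(0,.08)):
    m=(abs(W[...,2]-.062)<.007)&(B[...,0]>lo)&(B[...,0]<hi)&(abs(B[...,1])<.06)
    q=B[m]; print(len(q),np.median(q[:,2]).round(4),cv2.minAreaRect((q[:,:2]*1000).astype(np.float32)))
hsv=cv2.cvtColor(c['color'],cv2.COLOR_RGB2HSV)
m=(hsv[...,1]>110)&(hsv[...,2]>60)&(B[...,0]>-.175)&(B[...,0]<-.08)&(abs(B[...,1])<.09)&(B[...,2]>.005)
n,l,st,ce=cv2.connectedComponentsWithStats(m.astype(np.uint8))
for i in range(1,n):
  if st[i,4]>25: q=B[l==i]; print(ce[i].round(),np.nanmin(q,0).round(3),np.nanmax(q,0).round(3))
m=(abs(W[...,2]-.024)<.005)&(c['color'].min(-1)>150)&(W[...,0]>.48)&(W[...,0]<.72)&(W[...,1]>-.16)&(W[...,1]<.09)
print('slab',cv2.minAreaRect((B[m][:,:2]*1000).astype(np.float32)))
E
```

```text
t: 30.8
eef_pos: [0.6305, -0.0424, 0.1057]
tool_rot: [0.001, 0.764, 0.645, 0.002]
contact_force: [0.7, -0.0, -0.0]
gripper_width: 0.758
t: 31.72
eef_pos: [0.7297, -0.0595, 0.2785]
tool_rot: [0.0, 0.764, 0.645, 0.0]
contact_force: [0.3, -0.2, -0.7]
gripper_width: 0.764
t 31.72 pos [ 0.7297 -0.0595  0.2785] yaw [-0.000e+00 -4.000e-02  8.039e+01] gw 0.764 F [ 0.3 -0.2 -0.7]
  turn [ 0.0005 -0.0005  0.0007] shift [-0.0007 -0.1026  0.1734]
1184 0.061 ((-19.092517852783203, 1.5723514556884766), (42.9669189453125, 22.37308692932129), 88.37848663330078)
2553 0.0581 ((36.5340576171875, -0.08580207824707031), (58.345279693603516, 41.56092834472656), 0.8748378157615662)
slab ((23.267044067382812, -0.867218017578125), (138.32765197753906, 132.9448699951172), 89.97148895263672)
```

View pics/s16.png

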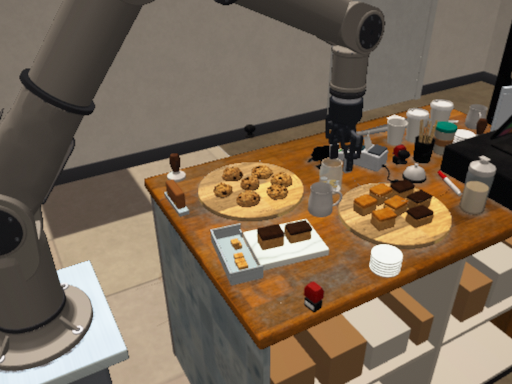

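View pics/w16.png

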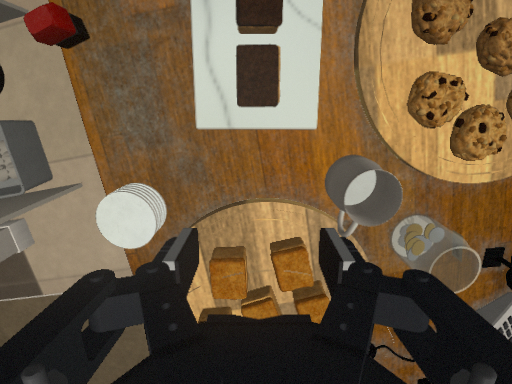

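Both slices sit square in one row on the middle line, at scene (271,235) and (299,231). The pieces are in the tray, the scraper is upright at (175,195) and the bystanders haven't moved. Handing in.

```bash
python3 -c "
from h import *
print(hand_in(), get_obs()['t'])"
```

```text
the job is handed in; nothing more can be done
the job is handed in; nothing more can be done
```

The job is done and handed in at about 32 s of robot time, well under the 72 s limit. No verdict was reported.

I swept all five pieces into the crumb tray in one pass with the scraper. Then I stood the scraper back on its old spot left of the dome and set both oat slices on the slab, rotated so their 62 mm sides run along the row.

**Last checks:**
- **Pieces:** after the sweep all five were in the tray at board x of about -104 to -139 mm. Two overlap, with the highest surface at 31 mm, below the limit. They still looked the same in the last scene picture; the last close view did not reach the tray, so I did not measure them again at the end.
- **Scraper:** measured standing upright and flat on the counter at (0.426, 0.284).
- **slice_b:** centre at board (+37, 0) mm, square within 1°.
- **slice_a:** centre at about (-38, +2) mm, square within 1°. This comes from the picture taken before slice_b was set down; only part of slice_a was in view at the end, and that part agreed.
- **Spacing:** centres are about 75 mm apart, which leaves a gap of about 13 mm.
- **Bystanders:** stamp, tamper, jug and lids look unmoved in the last pictures, and the gripper was clear of everything.

**Disagreement:** both slices read about 43 mm wide in the gripper instead of 47–48 mm. Their tops also measured narrower than the stated size, so the blocks probably taper; both were still held firmly.

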